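# Hang two washed beakers on the draining pegs

### The job

Two washed beakers have been stood mouth down on the worktop, where they cannot drain. Hang each of them mouth down on a tall peg of the draining rack, one beaker to a peg, lowered gently until the inside of its base rests on the peg's tip so that the rim hangs clear of the tray; do not drop a beaker. Leave the mug and the spice jar where they stand.

Things in the scene. Friction and masses are not known exactly. Their poses are not given: they have to be found in the camera images.
- beaker_1_center (a point): white plastic tapered beaker without handle, 142 mm tall, mouth down on the worktop at the start. Outside diameter 79 mm at the mouth, 62 mm at the closed base (now on top), 66 mm at 35 mm from the base; hollow 137 mm deep, inside about 73 mm wide at the mouth, 57 mm at the base. Point: on its axis, 71 mm from either end; z axis from base to mouth (down at the start).
- beaker_2_center (a point): second white plastic tapered beaker without handle, 142 mm tall, mouth down on the worktop at the start. Outside diameter 79 mm at the mouth, 62 mm at the closed base (now on top), 66 mm at 35 mm from the base; hollow 137 mm deep, inside about 73 mm wide at the mouth, 57 mm at the base. Point: on its axis, 71 mm from either end; z axis from base to mouth (down at the start).
- tall_peg_1_tip (a point): tall draining peg, a hairpin of 8 mm steel rod, 40 mm wide, 185 mm long, leaning 32 degrees from vertical towards the tray's front (the robot's side). Point: top of its round end; z axis along the peg, out of the tip; y axis across the hairpin's width, along the tray. A beaker with its base on the tip has its centre about 65 mm below the tip along the peg.
- tall_peg_2_tip (a point): other tall draining peg, a hairpin of 8 mm steel rod, 40 mm wide, 185 mm long, leaning 32 degrees from vertical towards the tray's front (the robot's side). Point: top of its round end; z axis along the peg, out of the tip; y axis across the hairpin's width, along the tray. A beaker with its base on the tip has its centre about 65 mm below the tip along the peg.
- short_peg_tip (a point): tip of the short peg, meant for mugs: the same hairpin but only 105 mm long, too short for a beaker (the beaker's rim would stand on the tray). The three pegs stand in a row 120 mm apart, leaning the same way, in any order.
- beaker_1: the first beaker itself, 0.08 to 0.17 kg (origin at the centre of the outside of its base, z axis from base to mouth)
- beaker_2: the second beaker itself, 0.08 to 0.17 kg (origin at the centre of the outside of its base, z axis from base to mouth)
- tall_peg_1: the first tall peg with its foot, fixed; origin under the foot, 13 mm above the worktop, z up, x to the tray's back. A beaker let go on the peg sags until its inner wall leans on the rods, its centre then about 15 mm to the under side of the peg, its axis about 10 degrees nearer the vertical
- tall_peg_2: the second tall peg with its foot, fixed; origin under the foot, 13 mm above the worktop, z up, x to the tray's back. A beaker let go on the peg sags until its inner wall leans on the rods, its centre then about 15 mm to the under side of the peg, its axis about 10 degrees nearer the vertical
- drip_tray: low steel drip tray, 215 x 346 mm, rim 22 mm high, fixed; the three pegs stand along its back edge, 62 mm behind its centre. Origin: centre of its underside on the worktop; x to its back, y along its long side, z up.
- toaster: fixed cream four-slot toaster on the worktop behind the row of loose things, right of the tray; about 190 x 380 mm and 200 mm high, nothing of it less than 0.44 m ahead of the robot. Carry things in front of it or above it; wall cupboards hang 0.48 m above the worktop from about 0.58 m ahead. Origin: near the middle of its underside.
- mug_center (a point): a china mug with a handle standing mouth up, 101 mm tall, body 78 mm in diameter; a bystander. The point is on its axis, half-way up.
- spice_jar_center (a point): a spice jar with a black cap, 41 mm in diameter, 105 mm tall; a bystander standing near the beakers. The point is on its axis, half-way up.

How it is judged (in metres and radians):
At the end, for the whole second after the job is handed in: Each beaker hangs at rest over a tall peg of its own, resting on the peg: its centre point 50 to 85 mm below the peg's tip along the peg and within 30 mm (front to back) and 25 mm (sideways) of the peg's line, its axis within 15 degrees of the peg's, no part of it touching the drip tray ((((z of beaker_1_center in the frame of tall_peg_1_tip between -0.085 and -0.05 m and x of beaker_1_center in the frame of tall_peg_1_tip between -0.03 and 0.03 m and y of beaker_1_center in the frame of tall_peg_1_tip between -0.025 and 0.025 m and angle between the z axis of beaker_1_center and the z axis of tall_peg_1_tip, either way round below 0.26 rad and contact force between beaker_1 and tall_peg_1 above 0.05 N and contact force between beaker_1 and drip_tray below 0.1 N and linear speed of beaker_1 below 0.02 m/s and angular speed of beaker_1 below 0.2 rad/s) and (z of beaker_2_center in the frame of tall_peg_2_tip between -0.085 and -0.05 m and x of beaker_2_center in the frame of tall_peg_2_tip between -0.03 and 0.03 m and y of beaker_2_center in the frame of tall_peg_2_tip between -0.025 and 0.025 m and angle between the z axis of beaker_2_center and the z axis of tall_peg_2_tip, either way round below 0.26 rad and contact force between beaker_2 and tall_peg_2 above 0.05 N and contact force between beaker_2 and drip_tray below 0.1 N and linear speed of beaker_2 below 0.02 m/s and angular speed of beaker_2 below 0.2 rad/s)) or ((z of beaker_1_center in the frame of tall_peg_2_tip between -0.085 and -0.05 m and x of beaker_1_center in the frame of tall_peg_2_tip between -0.03 and 0.03 m and y of beaker_1_center in the frame of tall_peg_2_tip between -0.025 and 0.025 m and angle between the z axis of beaker_1_center and the z axis of tall_peg_2_tip, either way round below 0.26 rad and contact force between beaker_1 and tall_peg_2 above 0.05 N and contact force between beaker_1 and drip_tray below 0.1 N and linear speed of beaker_1 below 0.02 m/s and angular speed of beaker_1 below 0.2 rad/s) and (z of beaker_2_center in the frame of tall_peg_1_tip between -0.085 and -0.05 m and x of beaker_2_center in the frame of tall_peg_1_tip between -0.03 and 0.03 m and y of beaker_2_center in the frame of tall_peg_1_tip between -0.025 and 0.025 m and angle between the z axis of beaker_2_center and the z axis of tall_peg_1_tip, either way round below 0.26 rad and contact force between beaker_2 and tall_peg_1 above 0.05 N and contact force between beaker_2 and drip_tray below 0.1 N and linear speed of beaker_2 below 0.02 m/s and angular speed of beaker_2 below 0.2 rad/s)))).
It fails at once if a beaker is dropped (falls free faster than 0.8 m/s) ((linear speed of beaker_1 above 0.8 m/s and contact force between the fingers and beaker_1 below 0.05 N) or (linear speed of beaker_2 above 0.8 m/s and contact force between the fingers and beaker_2 below 0.05 N)).
It fails at once if the mug or the spice jar is moved by more than 40 mm or tipped ((distance of mug_center from where it was at the start of the episode above 0.04 m or angle between mug_center's own z axis and vertical above 0.4 rad) or (distance of spice_jar_center from where it was at the start of the episode above 0.04 m or angle between spice_jar_center's own z axis and vertical above 0.4 rad)).
It also fails if it takes over 64 s, if anything falls off the work surface, if the arm or the gripper's body presses on something with over 40 N, if the wrist force passes 120 N, or if a joint passes its speed limit or range.

### The arm

A 6-joint arm with a two-finger parallel gripper is mounted at the origin on a cart in front of the work surface, level with it; the furniture and walls round the work are solid. World frame = base frame: x ahead of the robot, y to its left, z up, the work surface at z = 0. Lengths are in mm, angles in rad, forces in N, time in s.
With the tool pointing down it reaches from about 350 to 1000 mm from the base axis. Payload 7.1 kg.
Tool frame: the origin (TCP) lies midway between the tips of the shut fingers; the grasp point (between the pads) lies behind it (bot.tcp_to_grasp is the z of the grasp point in the tool frame, in mm); z points along the fingers, y is the direction in which the jaws open and shut (so a half turn about z gives the same grasp; the last joint's range is limited). The gripper opens to 85 mm and grips with 20 to 120 N. Pads are 22 mm wide; open, the fingers measure 114 mm over their backs; the gripper's body (76 mm by 85 mm) begins 54 mm behind the grasp point. The pads swing forward as they close: fully open they stand 13 mm farther back than shut.
Start: joints at [-1.246, 0.423, 1.63, -0, 1.089, -0.019], TCP at [210.684, -588.402, 204.119] pointing down, gripper open.
Joint ranges: [-3, 3], [-0.9, 2.11], [0.09, 2.58], [-1.31, 4.45], [0.11, 2.69], [-2.54, 2.54]. Speed limits (rad/s): [2.39, 2.39, 3.01, 3.14, 3.14, 3.14].

### API

Orientations are given as [roll, pitch, yaw] about the fixed x, y, z axes, in that order (R = Rz(yaw) Ry(pitch) Rx(roll)).
In Python, from plant import bot gives the robot as it stands.
- The arm moves only by the tool play_rows, never from a script. Its argument "moves" is a list of rows, each an object of numbers: "rx", "ry", "rz": the turn, a rotation vector about the tool's x, y, z in degrees; "dx", "dy", "dz": the shift along the tool's x, y, z in m; "claw": the opening, from 0 (shut) to 1 (fully open). In form: [{"rx": .., "ry": .., "rz": .., "dx": .., "dy": .., "dz": .., "claw": ..}, ...]. A call has 1 to 10 rows; each row is the pose to reach, as a shift and turn from the pose commanded when the call began, along the tool's axes at that moment; what a row does not reach only later rows make up. A row lasts 1/10 s, in which the tool goes at most 50 mm and 8.59 degrees, less where a joint would pass 70% of its speed; a pose out of reach is approached as far as the arm can. A call with a gripper value outside its range is refused whole. The fingers move at their own pace and stop on an object; the grip force is fixed at half the most. Time passes only in rows, so rows that repeat a pose let the fingers close. It gives the time, the measured TCP pose, the force and the opening at its end, in the units of the state.
- bot.get_obs(): the state, without advancing time (a new reading comes with each control period).
- bot.snapshot(name): name is "side" or "top" or "wrist"; returns the picture (400x640x3 uint8, red, green, blue); there is no depth.
- bot.camera_params(name): a dict with "fx", "fy", "cx", "cy" (pixels), "R" (3x3) and "t" (3): a world point X has camera coordinates R X + t. Camera axes: x right, y down, z forward; pixel columns grow to the right and rows downward; lengths in mm; the calibration is good to about 2 mm. A picture is of the moment at which its call begins: read the wrist's pose just before it. camera_params takes no time and is no camera call; for the wrist camera it gives the pose at the moment of the call.
- bot.hand_in(): hands the job in, once; it reports no verdict.
Trained networks look in the newest picture that a camera, given by its name, has taken for a name from the list of things; names that differ only in an ending like _2 or _b are one class to them, and where a whole thing is asked for, a point or a joint stands for the part that bears it (a point fixed in the world has none). Each returns a list of dicts, best first, with "conf" (0 to 1); they miss things now and then, are a little off and sometimes report something else, mostly with a low value. They report only what shows in the picture. A call takes as long as a camera call.
- bot.spot_in(camera, thing): "at" ([x, y, z] in mm, in world coordinates, good to about 4 mm: the middle of the surface that is visible of it).
- bot.spot_point(camera, thing): "at" ([x, y, z] in mm, in world coordinates, good to about 4 mm: a listed point, or the origin of a listed thing).
The state is a dict: "clock": time; "joint_positions": joint angles; "joint_velocities": joint speeds; "joint_torque": joint torques, N m; "eef_pos": TCP position; "eef_rot": TCP orientation; "ft_force": force on the tool from outside, world axes, zero at the start; "ft_torque": the same for the moment, N m; "opening": finger opening in mm.
Only numpy, scipy, OpenCV 4.12 (cv2) and the standard library are available. Lean on these libraries where they do the work, as an engineer would, in place of code of your own. Each camera call takes 0.05 s, during which the arm holds its last target.

## Working session

There is one attempt and no reset: what is moved stays moved. The work goes in short steps, Python scripts to look and compute and a tool call to move; the robot and the scene stay as the last step left them, time stands still between calls to the robot, and variables do not carry over. Pictures are saved under pics/ and viewed, and the job is handed in when it is done.

Besides the shell and the picture viewer there is one more tool, called after "Request:" as name([rows], argument=value, ...), one row to a line, values as JSON. play_rows: Moves the arm, as the interface text tells. Its arguments: {"type":"object","properties":{"moves":{"type":"array","items":{"type":"object","properties":{"rx":{"type":"number"},"ry":{"type":"number"},"rz":{"type":"number"},"dx":{"type":"number"},"dy":{"type":"number"},"dz":{"type":"number"},"claw":{"type":"number"}}}}},"required":["moves"]}

```bash
ls; mkdir -p pics; cat > h.py <<'E'
import numpy as np, cv2
from scipy.spatial.transform import Rotation as Ro
from plant import bot
def save(cam,name):
    im=bot.snapshot(cam); cv2.imwrite(f'pics/{name}.png',cv2.cvtColor(im,cv2.COLOR_RGB2BGR)); return im
def proj(cam,X):
    c=bot.camera_params(cam); p=np.array(c['R'])@np.array(X)+np.array(c['t']); return c['fx']*p[0]/p[2]+c['cx'], c['fy']*p[1]/p[2]+c['cy']
E
python3 - <<'E'
from h import *
np.set_printoptions(precision=3,suppress=True)
o=bot.get_obs(); print(o, bot.tcp_to_grasp)
for c in ['side','top']:
    save(c,c+'0')
    for t in ['beaker_1_center','tall_peg_1_tip','short_peg_tip','mug_center','spice_jar_center','drip_tray','tall_peg_1']:
        print(c,t,[(np.round(d['at']),round(d['conf'],2),np.round(proj(c,d['at']))) for d in bot.spot_point(c,t)])
E
```

```text
pics
{'clock': 0.0, 'joint_positions': array([-1.246,  0.424,  1.631,  0.   ,  1.089, -0.019]), 'joint_velocities': array([ 0.001, -0.001, -0.001,  0.   ,  0.001, -0.   ]), 'joint_torque': array([  0.003, -55.738, -28.174,   0.   ,   0.007,  -0.   ]), 'eef_pos': array([ 210.503, -587.852,  203.346]), 'eef_rot': array([-3.14 , -0.   ,  0.344]), 'ft_force': array([-0.641,  0.148,  0.135]), 'ft_torque': array([-0.028, -0.032, -0.01 ]), 'opening': 85.15072674630737} -18.700000000000003
side beaker_1_center [(array([432., 228.,  70.]), 0.56, array([306., 261.])), (array([671., 192.,  11.]), 0.19, array([240., 246.]))]
side tall_peg_1_tip [(array([572.,  69., 174.]), 0.73, array([298., 184.]))]
side short_peg_tip [(array([618., 312., 107.]), 0.59, array([218., 237.])), (array([667., 192.,   8.]), 0.49, array([242., 247.]))]
side mug_center [(array([415., -26.,  50.]), 0.81, array([364., 229.]))]
side spice_jar_center [(array([ 362., -174.,   57.]), 0.73, array([404., 213.])), (array([416., -27.,  48.]), 0.42, array([364., 230.])), (array([573., 192., 172.]), 0.36, array([267., 200.]))]
sid
[... 358 characters left out ...]
.66, array([236., 247.]))]
top tall_peg_1_tip [(array([567.,  68., 175.]), 0.74, array([294., 197.])), (array([ 417., -311.,   75.]), 0.24, array([425., 254.]))]
top short_peg_tip [(array([613., 306., 106.]), 0.61, array([213., 183.]))]
top mug_center [(array([416., -27.,  50.]), 0.78, array([327., 253.])), (array([608., 191.,  -0.]), 0.17, array([258., 190.]))]
top spice_jar_center [(array([ 362., -179.,   54.]), 0.52, array([379., 272.]))]
top drip_tray [(array([608., 191.,   2.]), 0.73, array([258., 190.])), (array([565.,  69., 175.]), 0.36, array([293., 198.]))]
top tall_peg_1 [(array([666.,  70.,  12.]), 0.78, array([296., 171.])), (array([667., 188.,  12.]), 0.65, array([259., 170.]))]
```

```bash
python3 - <<'E'
import cv2,numpy as np
cv2.imwrite('pics/both.png',np.vstack([cv2.imread('pics/side0.png')[60:360],cv2.imread('pics/top0.png')[60:360]]))
E
```

```text
(no output)
```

View pics/both.png

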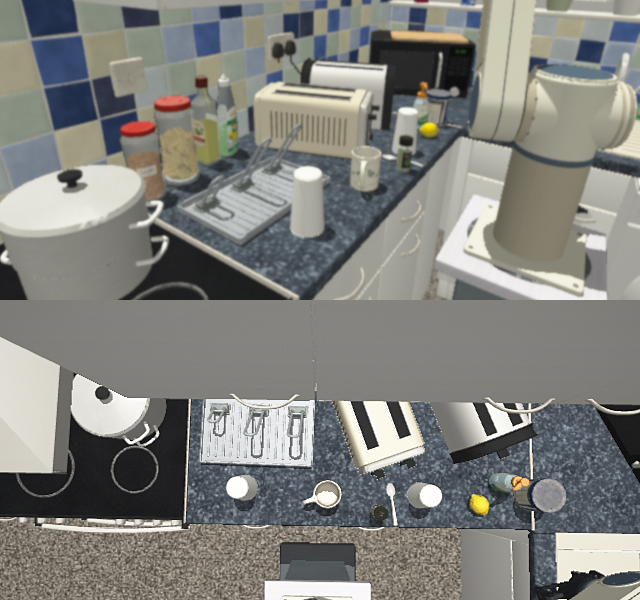

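The pictures show one beaker in front of the tray at about (428,229), and the other near (417,-311). The tall pegs are at y≈69 and y≈191, and the short one at y≈309. I'll fetch the far beaker first.

```bash
cat >> h.py <<'E'
np.set_printoptions(precision=4,suppress=True)
def tool(tilt,yaw=0.):
    # tool z = (sin tilt cos yaw.., -cos tilt), x fwd-up ; tilt deg
    return (Ro.from_euler('z',yaw,degrees=True)*Ro.from_euler('y',-tilt,degrees=True)*Ro.from_euler('x',180,degrees=True)).as_matrix()
def go(P,R,grasp=True):
    o=bot.get_obs(); p=o['eef_pos']; M=Ro.from_euler('xyz',o['eef_rot']).as_matrix()
    P=np.array(P,float)
    if grasp: P=P-R[:,2]*bot.tcp_to_grasp
    d=M.T@(P-p)/1000; r=Ro.from_matrix(M.T@R).as_rotvec(degrees=True)
    print('t',o['clock'],'rows',np.linalg.norm(d)/.05,np.linalg.norm(r)/8.59,'d',d,'r',r)
def st():
    o=bot.get_obs(); M=Ro.from_euler('xyz',o['eef_rot']).as_matrix()
    print('t',o['clock'],'grasp',o['eef_pos']+M[:,2]*bot.tcp_to_grasp,'zdir',M[:,2],'xdir',M[:,0],'f',o['ft_force'],'open',o['opening'],'q',o['joint_positions'])
E
python3 - <<'E'
from h import *
print(tool(32))
c=bot.camera_params('wrist'); print('campos',-np.array(c['R']).T@c['t'],c['R'],c['fx'])
go([400,-330,300],tool(0)); st()
E
```

```text
[[ 0.848  -0.      0.5299]
 [ 0.     -1.     -0.    ]
 [ 0.5299  0.     -0.848 ]]
campos [ 280.6562 -563.4887  374.9168] [[ 0.3359 -0.9419 -0.0004]
 [-0.9009 -0.3214  0.2916]
 [-0.2748 -0.0975 -0.9566]] 354.9101762719204
t 0.8 rows 6.590147805410398 2.293310776321902 d [ 0.2653 -0.1795 -0.0772] r [ 0.003   0.0013 19.6995]
t 0.8 grasp [ 210.6844 -588.4188  222.8391] zdir [-0.     -0.0001 -1.    ] xdir [ 0.9415  0.3371 -0.    ] f [-0.1374 -0.3125 -0.5819] open 85.72213665498195 q [-1.246   0.4231  1.6299 -0.      1.0886 -0.019 ]
```

Request:
play_rows([
  {"dx": 0.265, "dy": -0.18, "dz": -0.077, "rz": 19.7, "claw": 1},
  {"dx": 0.265, "dy": -0.18, "dz": -0.077, "rz": 19.7, "claw": 1},
  {"dx": 0.265, "dy": -0.18, "dz": -0.077, "rz": 19.7, "claw": 1},
  {"dx": 0.265, "dy": -0.18, "dz": -0.077, "rz": 19.7, "claw": 1},
  {"dx": 0.265, "dy": -0.18, "dz": -0.077, "rz": 19.7, "claw": 1},
  {"dx": 0.265, "dy": -0.18, "dz": -0.077, "rz": 19.7, "claw": 1},
  {"dx": 0.265, "dy": -0.18, "dz": -0.077, "rz": 19.7, "claw": 1},
  {"dx": 0.265, "dy": -0.18, "dz": -0.077, "rz": 19.7, "claw": 1},
  {"dx": 0.265, "dy": -0.18, "dz": -0.077, "rz": 19.7, "claw": 1},
])

```text
$.moves[0]: bad value
```

```bash
python3 - <<'E'
from h import *
st(); save('wrist','w1')
for t in ['beaker_1_center','beaker_1','spice_jar_center']:
    print(t,[(np.round(d['at']),round(d['conf'],2),np.round(proj('wrist',d['at']))) for d in bot.spot_point('wrist',t)])
print(bot.spot_in('wrist','beaker_1'))
E
```

```text
t 0.8 grasp [ 210.6844 -588.4188  222.8391] zdir [-0.     -0.0001 -1.    ] xdir [ 0.9415  0.3371 -0.    ] f [-0.1374 -0.3125 -0.5819] open 85.72213665498195 q [-1.246   0.4231  1.6299 -0.      1.0886 -0.019 ]
beaker_1_center []
beaker_1 []
spice_jar_center []
[]
```

View pics/w1.png

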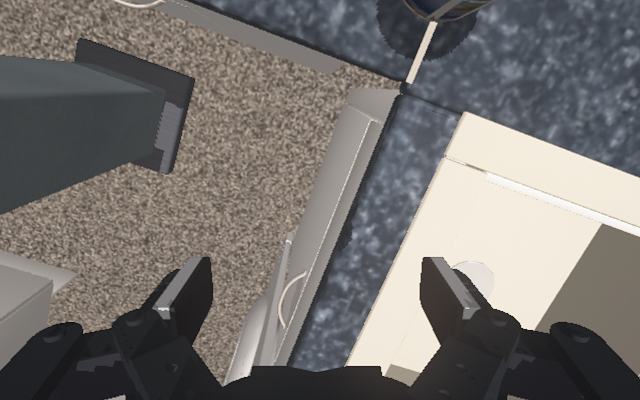

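Request:
play_rows([
  {"rx": 0, "ry": 0, "dx": 0.265, "dy": -0.18, "dz": -0.077, "rz": 19.7, "claw": 1},
  {"rx": 0, "ry": 0, "dx": 0.265, "dy": -0.18, "dz": -0.077, "rz": 19.7, "claw": 1},
  {"rx": 0, "ry": 0, "dx": 0.265, "dy": -0.18, "dz": -0.077, "rz": 19.7, "claw": 1},
  {"rx": 0, "ry": 0, "dx": 0.265, "dy": -0.18, "dz": -0.077, "rz": 19.7, "claw": 1},
  {"rx": 0, "ry": 0, "dx": 0.265, "dy": -0.18, "dz": -0.077, "rz": 19.7, "claw": 1},
  {"rx": 0, "ry": 0, "dx": 0.265, "dy": -0.18, "dz": -0.077, "rz": 19.7, "claw": 1},
  {"rx": 0, "ry": 0, "dx": 0.265, "dy": -0.18, "dz": -0.077, "rz": 19.7, "claw": 1},
  {"rx": 0, "ry": 0, "dx": 0.265, "dy": -0.18, "dz": -0.077, "rz": 19.7, "claw": 1},
  {"rx": 0, "ry": 0, "dx": 0.265, "dy": -0.18, "dz": -0.077, "rz": 19.7, "claw": 1},
])

```text
clock: 1.95
eef_pos: [399.8, -329.3, 281.4]
eef_rot: [3.141, -0.0, 0.002]
ft_force: [-0.4, -0.3, -0.8]
opening: 85.5
```

```bash
python3 - <<'E'
from h import *
st(); save('wrist','w2')
for t in ['beaker_1_center','beaker_1','spice_jar_center']:
    print(t,[(np.round(d['at']),round(d['conf'],2),np.round(proj('wrist',d['at']))) for d in bot.spot_point('wrist',t)])
print(bot.spot_in('wrist','beaker_1'))
E
```

```text
t 1.95 grasp [ 399.8368 -329.2793  300.0678] zdir [ 0.0003 -0.0007 -1.    ] xdir [1.     0.0018 0.0003] f [-0.4255 -0.2618 -0.8192] open 85.45249871139883 q [-0.7117  0.1772  1.7861 -0.0003  1.1776  0.8574]
beaker_1_center [(array([416., -22.,  49.]), 0.19, array([ 44., 139.]))]
beaker_1 [(array([ 415., -309.,  144.]), 0.84, array([292., 155.]))]
spice_jar_center [(array([ 362., -177.,   54.]), 0.85, array([184., 186.]))]
[{'at': [422.0, -310.1, 139.3], 'conf': 0.9}]
```

View pics/w2.png

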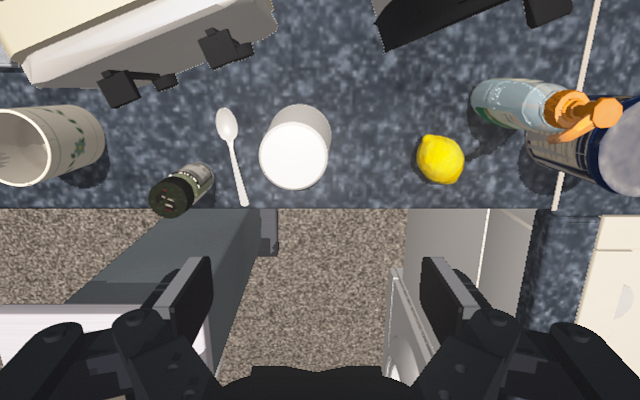

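The beaker's base disc is centred near pixel (293.5,154.5), and it has free space on both sides. I'll back-project it.

```bash
cat >> h.py <<'E'
def back(cam,uv,z):
    c=bot.camera_params(cam); R=np.array(c['R']); C=-R.T@np.array(c['t'])
    d=R.T@np.array([(uv[0]-c['cx'])/c['fx'],(uv[1]-c['cy'])/c['fy'],1]); return C+d*(z-C[2])/d[2]
E
python3 - <<'E'
from h import *
im=cv2.imread('pics/w2.png'); g=cv2.cvtColor(im,cv2.COLOR_BGR2GRAY)
m=(g>244).astype(np.uint8); m[:, :250]=0; m[:,340:]=0; m[200:]=0; m[:100]=0
ys,xs=np.nonzero(m); print(xs.min(),xs.max(),ys.min(),ys.max(),m.sum(), xs.mean(), ys.mean())
print(back('wrist',(293.5,154.5),142),back('wrist',((xs.min()+xs.max()+1)/2,(ys.min()+ys.max()+1)/2),142))
go([419,-310,220],tool(0)); 
E
```

```text
261 324 123 187 3148 292.5800508259212 155.8097204574333
[ 415.2623 -310.498   142.    ] [ 414.3714 -310.0378  142.    ]
t 2.2 rows 1.6885172426447759 0.011949303899255845 d [ 0.0202 -0.0204  0.0794] r [-0.0215  0.0372 -0.0932]
```

Request:
play_rows([
  {"rx": 0, "ry": 0, "rz": -0.1, "dx": 0.0157, "dy": -0.019, "dz": 0.03, "claw": 1},
  {"rx": 0, "ry": 0, "rz": -0.1, "dx": 0.0157, "dy": -0.019, "dz": 0.07, "claw": 1},
  {"rx": 0, "ry": 0, "rz": -0.1, "dx": 0.0157, "dy": -0.019, "dz": 0.11, "claw": 1},
  {"rx": 0, "ry": 0, "rz": -0.1, "dx": 0.0157, "dy": -0.019, "dz": 0.14, "claw": 1},
  {"rx": 0, "ry": 0, "rz": -0.1, "dx": 0.0157, "dy": -0.019, "dz": 0.165, "claw": 1},
  {"rx": 0, "ry": 0, "rz": -0.1, "dx": 0.0157, "dy": -0.019, "dz": 0.185, "claw": 1},
  {"rx": 0, "ry": 0, "rz": -0.1, "dx": 0.0157, "dy": -0.019, "dz": 0.195, "claw": 1},
  {"rx": 0, "ry": 0, "rz": -0.1, "dx": 0.0157, "dy": -0.019, "dz": 0.195, "claw": 1},
])

```text
clock: 3.0
eef_pos: [414.1, -310.5, 84.8]
eef_rot: [-3.14, 0.002, 0.001]
ft_force: [0.3, 0.2, 0.7]
opening: 85.3
```

```bash
python3 - <<'E'
from h import *
st(); save('wrist','w3')
E
```

```text
t 3.0 grasp [ 414.1797 -310.5472  103.5087] zdir [-0.0023  0.0018 -1.    ] xdir [ 1.      0.0007 -0.0023] f [0.2591 0.2115 0.6505] open 85.27572245314161 q [-0.6663  0.4476  1.9418 -0.      0.7551  0.9038]
```

View pics/w3.png

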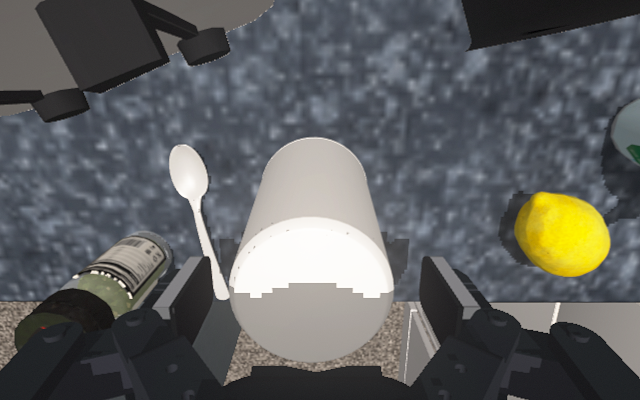

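The beaker sits between the pads: its disc centre is at column ~312 and the finger midpoint is at ~317. Closing.

Request:
play_rows([
  {"rx": 0, "ry": 0, "rz": 0, "dx": 0.001, "dy": 0, "dz": 0, "claw": 0},
  {"rx": 0, "ry": 0, "rz": 0, "dx": 0.001, "dy": 0, "dz": 0, "claw": 0},
  {"rx": 0, "ry": 0, "rz": 0, "dx": 0.001, "dy": 0, "dz": 0, "claw": 0},
  {"rx": 0, "ry": 0, "rz": 0, "dx": 0.001, "dy": 0, "dz": 0, "claw": 0},
  {"rx": 0, "ry": 0, "rz": 0, "dx": 0.001, "dy": 0, "dz": 0, "claw": 0},
  {"rx": 0, "ry": 0, "rz": 0, "dx": 0.001, "dy": 0, "dz": 0, "claw": 0},
])

```text
clock: 3.65
eef_pos: [417.3, -311.2, 87.9]
eef_rot: [3.14, -0.002, 0.002]
ft_force: [-0.4, 2.3, 6.9]
opening: 60.1
```

```bash
python3 - <<'E'
from h import *
st()
E
```

```text
t 3.65 grasp [ 417.2413 -311.1557  106.5578] zdir [ 0.0025 -0.0017 -1.    ] xdir [1.     0.0017 0.0025] f [-0.3991  2.2509  6.8943] open 60.14112629269475 q [-0.6638  0.4436  1.9383  0.0003  0.7567  0.905 ]
```

Request:
play_rows([
  {"rx": 0, "ry": 0, "rz": 0, "dx": 0, "dy": 0, "dz": -0.02, "claw": 0},
  {"rx": 0, "ry": 0, "rz": 0, "dx": 0, "dy": 0, "dz": -0.05, "claw": 0},
  {"rx": 0, "ry": 0, "rz": 0, "dx": -0.01, "dy": 0, "dz": -0.09, "claw": 0},
  {"rx": 0, "ry": 0, "rz": 0, "dx": -0.02, "dy": 0, "dz": -0.13, "claw": 0},
  {"rx": 0, "ry": 0, "rz": 0, "dx": -0.03, "dy": 0, "dz": -0.17, "claw": 0},
  {"rx": 0, "ry": 0, "rz": 0, "dx": -0.03, "dy": 0, "dz": -0.21, "claw": 0},
  {"rx": 0, "ry": 0, "rz": 0, "dx": -0.03, "dy": 0, "dz": -0.24, "claw": 0},
  {"rx": 0, "ry": 0, "rz": 0, "dx": -0.03, "dy": 0, "dz": -0.255, "claw": 0},
  {"rx": 0, "ry": 0, "rz": 0, "dx": -0.03, "dy": 0, "dz": -0.255, "claw": 0},
])

```text
clock: 4.55
eef_pos: [387.2, -311.4, 344.4]
eef_rot: [3.137, -0.005, 0.002]
ft_force: [0.1, -0.8, -1.6]
opening: 60.5
```

```bash
python3 - <<'E'
from h import *
st(); save('wrist','w4')
go([395,40,360],tool(0))
E
```

```text
t 4.55 grasp [ 387.0666 -311.3531  363.1354] zdir [ 0.0049 -0.0041 -1.    ] xdir [1.     0.0018 0.0049] f [ 0.1492 -0.7542 -1.5681] open 60.512425198277406 q [-0.7014  0.0828  1.7511  0.      1.3013  0.8677]
t 4.6 rows 7.018618552584708 0.02396352415424269 d [ 0.0092 -0.3508  0.0004] r [ 0.1159 -0.1357  0.1026]
```

View pics/w4.png

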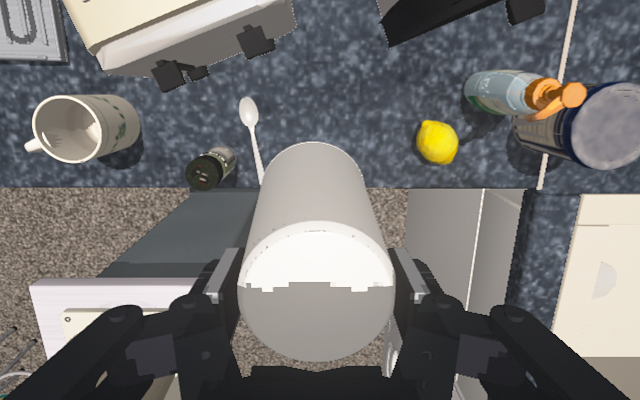

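Request:
play_rows([
  {"rx": 0, "ry": 0, "rz": 0, "dx": 0.002, "dy": -0.02, "dz": 0, "claw": 0},
  {"rx": 0, "ry": 0, "rz": 0, "dx": 0.004, "dy": -0.06, "dz": 0, "claw": 0},
  {"rx": 0, "ry": 0, "rz": 0, "dx": 0.006, "dy": -0.105, "dz": 0, "claw": 0},
  {"rx": 0, "ry": 0, "rz": 0, "dx": 0.009, "dy": -0.15, "dz": 0, "claw": 0},
  {"rx": 0, "ry": 0, "rz": 0, "dx": 0.009, "dy": -0.195, "dz": 0, "claw": 0},
  {"rx": 0, "ry": 0, "rz": 0, "dx": 0.009, "dy": -0.24, "dz": 0, "claw": 0},
  {"rx": 0, "ry": 0, "rz": 0, "dx": 0.009, "dy": -0.285, "dz": 0, "claw": 0},
  {"rx": 0, "ry": 0, "rz": 0, "dx": 0.009, "dy": -0.32, "dz": 0, "claw": 0},
  {"rx": 0, "ry": 0, "rz": 0, "dx": 0.009, "dy": -0.345, "dz": 0, "claw": 0},
  {"rx": 0, "ry": 0, "rz": 0, "dx": 0.009, "dy": -0.35, "dz": 0, "claw": 0},
])

```text
clock: 5.6
eef_pos: [393.5, 41.3, 339.8]
eef_rot: [-3.141, 0.002, 0.005]
ft_force: [-0.4, -0.3, -0.8]
opening: 60.3
```

```bash
python3 - <<'E'
from h import *
st(); im=save('wrist','w5')
for t in ['tall_peg_1_tip','short_peg_tip','tall_peg_1','drip_tray']:
    print(t,[(np.round(d['at']),round(d['conf'],2),np.round(proj('wrist',d['at']))) for d in bot.spot_point('wrist',t)])
def circ(z,r,col):
    for a in np.arange(0,6.28,.05):
        o=bot.get_obs(); M=Ro.from_euler('xyz',o['eef_rot']).as_matrix()
        X=o['eef_pos']+M@np.array([r*np.cos(a),r*np.sin(a),z]); u=proj('wrist',X)
        cv2.circle(im,(int(u[0]),int(u[1])),0,col,-1)
g=bot.tcp_to_grasp
circ(g-37,31,(255,0,0)); circ(g+105,39.5,(255,0,0))
cv2.imwrite('pics/w5o.png',im[:,:,::-1])
E
```

```text
t 5.6 grasp [393.5546  41.3442 358.4946] zdir [-0.0023  0.0003 -1.    ] xdir [ 1.      0.0051 -0.0023] f [-0.4427 -0.3133 -0.84  ] open 60.32725400283223 q [ 0.0742 -0.0886  1.9322  0.0005  1.3002  1.6398]
tall_peg_1_tip []
short_peg_tip []
tall_peg_1 []
drip_tray []
```

View pics/w5o.png

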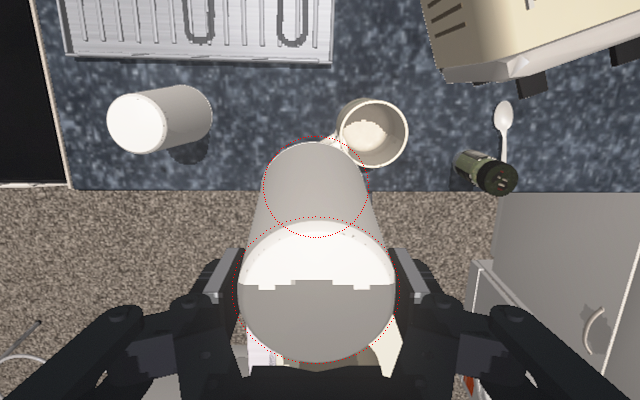

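```bash
python3 - <<'E'
from h import *
go([400,130,360],tool(32))
E
```

```text
t 5.85 rows 1.8588769333143451 3.730619085197527 d [ 0.0155 -0.0916 -0.0035] r [ 0.014  32.046   0.0432]
```

Request:
play_rows([
  {"rx": 0, "ry": 6, "rz": 0, "dx": 0.003, "dy": -0.018, "dz": 0, "claw": 0},
  {"rx": 0, "ry": 13, "rz": 0, "dx": 0.006, "dy": -0.04, "dz": 0, "claw": 0},
  {"rx": 0, "ry": 20, "rz": 0, "dx": 0.01, "dy": -0.062, "dz": -0.001, "claw": 0},
  {"rx": 0, "ry": 26, "rz": 0, "dx": 0.0125, "dy": -0.08, "dz": -0.002, "claw": 0},
  {"rx": 0, "ry": 30, "rz": 0, "dx": 0.015, "dy": -0.09, "dz": -0.0035, "claw": 0},
  {"rx": 0, "ry": 32, "rz": 0, "dx": 0.0155, "dy": -0.0915, "dz": -0.0035, "claw": 0},
  {"rx": 0, "ry": 32, "rz": 0, "dx": 0.0155, "dy": -0.0915, "dz": -0.0035, "claw": 0},
  {"rx": 0, "ry": 32, "rz": 0, "dx": 0.0155, "dy": -0.0915, "dz": -0.0035, "claw": 0},
])

```text
clock: 6.65
eef_pos: [410.0, 130.2, 344.6]
eef_rot: [3.141, -0.558, 0.001]
ft_force: [1.0, -0.4, -1.4]
opening: 60.3
```

```bash
python3 - <<'E'
from h import *
st(); im=save('wrist','w6')
for t in ['tall_peg_1_tip','short_peg_tip','tall_peg_1','drip_tray','beaker_1_center']:
    print(t,[(np.round(d['at']),round(d['conf'],2),np.round(proj('wrist',d['at']))) for d in bot.spot_point('wrist',t)])
E
```

```text
t 6.65 grasp [400.1122 130.1888 360.4698] zdir [ 0.5291  0.0001 -0.8486] xdir [0.8486 0.0008 0.5291] f [ 0.9651 -0.3768 -1.4356] open 60.26879792240521 q [ 0.4593 -0.2985  2.1925 -0.3443  0.7681  2.2198]
tall_peg_1_tip [(array([566.,  69., 177.]), 0.92, array([371., 116.]))]
short_peg_tip [(array([614., 311., 109.]), 0.64, array([179., 108.]))]
tall_peg_1 [(array([664., 190.,  17.]), 0.85, array([278., 108.])), (array([666.,  68.,  15.]), 0.68, array([355., 107.]))]
drip_tray []
beaker_1_center []
```

View pics/w6.png

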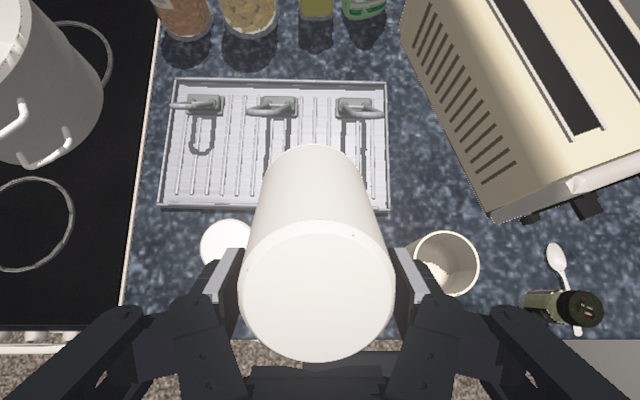

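```bash
python3 - <<'E'
import cv2
im=cv2.imread('pics/w6.png')[70:220,150:400]
cv2.imwrite('pics/w6z.png',cv2.resize(im,None,fx=3.2,fy=3.2,interpolation=cv2.INTER_CUBIC))
E
```

```text
(no output)
```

View pics/w6z.png

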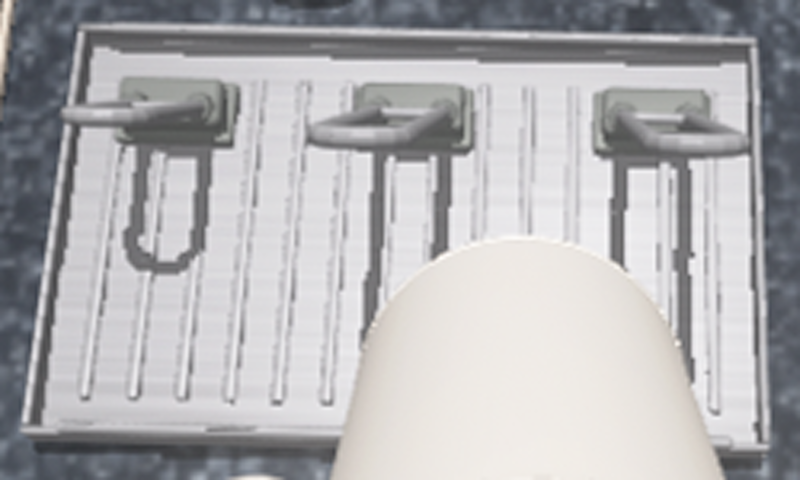

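```bash
cat > ov.py <<'E'
from h import *
import json
P=json.load(open('wcam.json'))
def pr(c,X):
    p=np.array(c['R'])@X+np.array(c['t']); return c['fx']*p[0]/p[2]+c['cx'], c['fy']*p[1]/p[2]+c['cy']
def hair(foot,yaw,L=185):
    Rz=Ro.from_euler('z',yaw,degrees=True).as_matrix()
    u=Rz@[-np.sin(np.radians(32)),0,np.cos(np.radians(32))]; v=Rz@[0,1,0]
    tip=np.array(foot)+u*L
    pts=[tip-u*L-v*16]+[tip-u*20+16*(-np.cos(a)*v+np.sin(a)*u) for a in np.linspace(0,np.pi,13)]+[tip-u*L+v*16]
    return np.array(pts),tip
def draw(imname,c,feet,yaw,box,s,out):
    im=cv2.imread('pics/%s.png'%imname)[box[1]:box[3],box[0]:box[2]]
    im=cv2.resize(im,None,fx=s,fy=s,interpolation=cv2.INTER_CUBIC)
    for f,L in feet:
        pts,tip=hair(f,yaw,L)
        q=np.array([pr(c,X) for X in pts]); q=((q+.5-[box[0],box[1]])*s).astype(int)
        cv2.polylines(im,[q.reshape(-1,1,2)],False,(0,0,255),1)
    cv2.imwrite('pics/%s.png'%out,im); return im
E
python3 - <<'E'
from h import *
import json
json.dump({n:{k:np.array(v).tolist() for k,v in bot.camera_params(n).items()} for n in ['wrist','side','top']},open('wcam.json','w'))
from ov import *
feet=[((666,69,13),185),((668,190,13),185),((670,310,13),105)]
a=draw('w6',P['wrist'],feet,-1,(200,85,400,135),4,'o1')
b=draw('side0',P['side'],feet,-1,(180,170,320,265),4,'o2')
c=draw('top0',P['top'],feet,-1,(195,155,320,245),4,'o3')
w=max(x.shape[1] for x in (a,b,c))
f=lambda x:np.pad(x,((0,0),(0,w-x.shape[1]),(0,0)))
cv2.imwrite('pics/oA.png',np.vstack([f(a),f(b)])); cv2.imwrite('pics/oB.png',c)
E
```

```text
(no output)
```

View pics/oA.png

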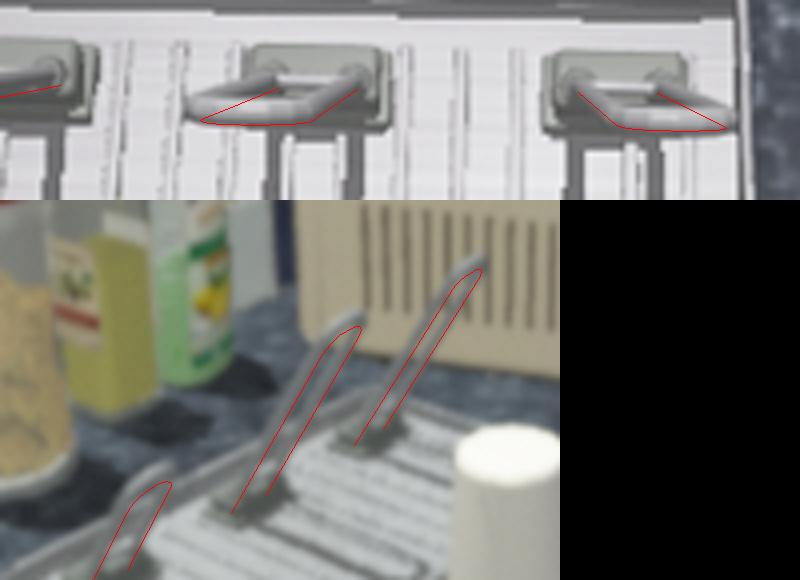

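View pics/oB.png

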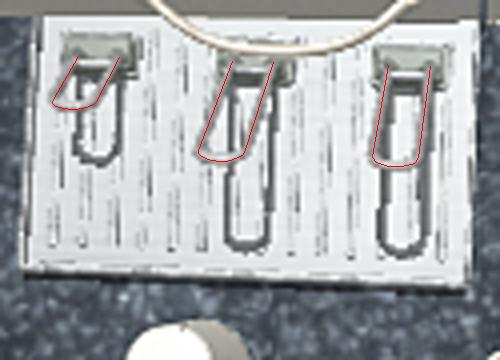

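```bash
python3 - <<'E'
from ov import *
feet=[((666,69,19),185),((668,190,19),185),((670,310,19),105)]
a=draw('w6',P['wrist'],feet,-1,(200,85,400,135),4,'o1')
b=draw('side0',P['side'],feet,-1,(180,170,320,265),4,'o2')
c=draw('top0',P['top'],feet,-1,(195,155,320,245),4,'o3')
w=max(x.shape[1] for x in (a,b,c))
f=lambda x:np.pad(x,((0,0),(0,w-x.shape[1]),(0,0)))
cv2.imwrite('pics/oA.png',np.vstack([f(a),f(b)])); cv2.imwrite('pics/oB.png',c)
print([hair(f,-1,l)[1] for f,l in feet])
E
```

```text
[array([567.9799,  70.7109, 175.8889]), array([569.9799, 191.7109, 175.8889]), array([614.367 , 310.9711, 108.0451])]
```

View pics/oA.png

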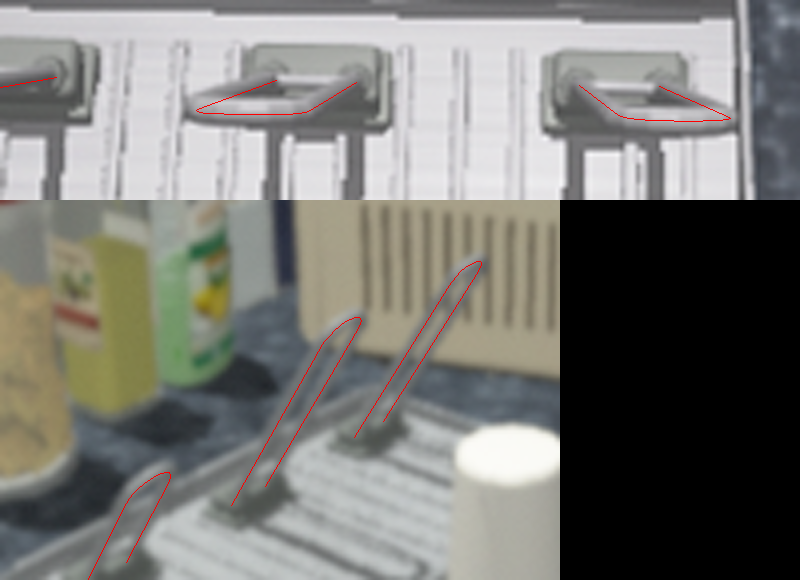

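View pics/oB.png

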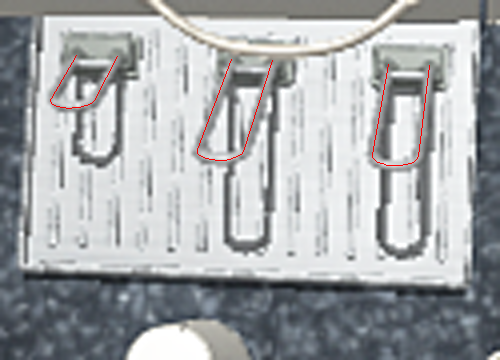

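The model overlay with tips at about (568,70,176) and (570,191.5,176) matches all three views. I'll move onto the peg 1 axis, clear of the tip.

```bash
cat >> h.py <<'E'
TIPS={1:np.array([568,69.8,176]),2:np.array([570,191.5,176])}
def peg(k,s,tilt=32,off=(0,0,0)):  # grasp s mm beyond tip along peg axis
    R=tool(32,-1); go(TIPS[k]-R[:,2]*s+np.array(off),tool(tilt,-1))
E
python3 - <<'E'
from h import *
peg(1,165); peg(1,-20)
E
```

```text
t 6.95 rows 2.1856824644874315 0.12053736982308222 d [0.0443 0.0594 0.0803] r [-0.5465  0.0168  0.8793]
t 6.95 rows 5.516965669416398 0.12053736982308222 d [0.0444 0.0612 0.2653] r [-0.5465  0.0168  0.8793]
```

Request:
play_rows([
  {"rx": -0.1, "ry": 0, "rz": 0.2, "dx": 0.01, "dy": 0.015, "dz": 0.01, "claw": 0},
  {"rx": -0.3, "ry": 0, "rz": 0.5, "dx": 0.025, "dy": 0.035, "dz": 0.03, "claw": 0},
  {"rx": -0.55, "ry": 0, "rz": 0.9, "dx": 0.04, "dy": 0.053, "dz": 0.055, "claw": 0},
  {"rx": -0.55, "ry": 0, "rz": 0.9, "dx": 0.044, "dy": 0.0594, "dz": 0.075, "claw": 0},
  {"rx": -0.55, "ry": 0, "rz": 0.9, "dx": 0.044, "dy": 0.0594, "dz": 0.08, "claw": 0},
  {"rx": -0.55, "ry": 0, "rz": 0.9, "dx": 0.044, "dy": 0.0594, "dz": 0.08, "claw": 0},
  {"rx": -0.55, "ry": 0, "rz": 0.9, "dx": 0.044, "dy": 0.0594, "dz": 0.08, "claw": 0},
])

```text
clock: 7.65
eef_pos: [489.5, 71.9, 300.4]
eef_rot: [-3.141, -0.558, -0.016]
ft_force: [0.4, -0.0, -1.8]
opening: 60.5
```

```bash
python3 - <<'E'
from h import *
st(); im=save('wrist','w7'); save('side','s7')
peg(1,40);peg(1,-20)
a=cv2.imread('pics/w7.png');b=cv2.imread('pics/s7.png')
cv2.imwrite('pics/c7.png',np.vstack([cv2.resize(a[40:240,150:500],None,fx=1.6,fy=1.6),cv2.resize(b[100:280,150:390],(560,420))[:270]]))
E
```

```text
t 7.65 grasp [479.5595  72.102  316.2313] zdir [ 0.5298 -0.0085 -0.8481] xdir [ 0.848  -0.014   0.5298] f [ 0.4165 -0.0064 -1.8035] open 60.502939981659914 q [ 0.1958 -0.1254  2.1755 -0.2135  0.5535  1.9339]
t 7.75 rows 2.5240650841914114 0.014631975661232281 d [0.0002 0.0012 0.1262] r [-0.0782 -0.0672  0.0719]
t 7.75 rows 3.724033618172092 0.014631975661232281 d [0.0001 0.0013 0.1862] r [-0.0782 -0.0672  0.0719]
```

View pics/c7.png

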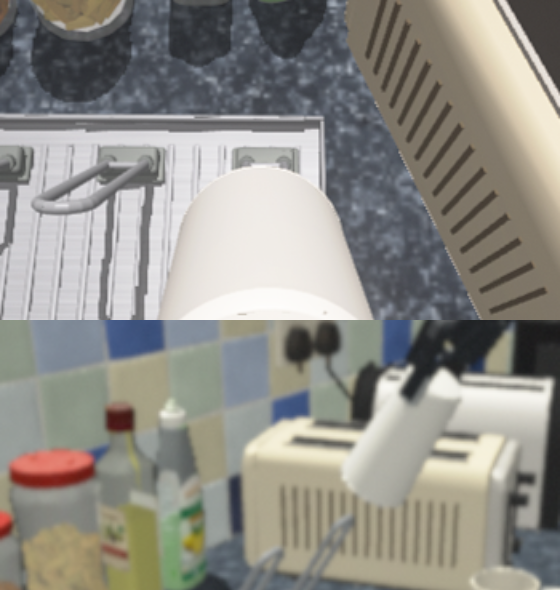

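Request:
play_rows([
  {"rx": 0, "ry": 0, "rz": 0, "dx": 0, "dy": 0.0012, "dz": 0.015, "claw": 0},
  {"rx": 0, "ry": 0, "rz": 0, "dx": 0, "dy": 0.0012, "dz": 0.03, "claw": 0},
  {"rx": 0, "ry": 0, "rz": 0, "dx": 0, "dy": 0.0012, "dz": 0.045, "claw": 0},
  {"rx": 0, "ry": 0, "rz": 0, "dx": 0, "dy": 0.0012, "dz": 0.06, "claw": 0},
  {"rx": 0, "ry": 0, "rz": 0, "dx": 0, "dy": 0.0012, "dz": 0.07, "claw": 0},
  {"rx": 0, "ry": 0, "rz": 0, "dx": 0, "dy": 0.0012, "dz": 0.08, "claw": 0},
  {"rx": 0, "ry": 0, "rz": 0, "dx": 0, "dy": 0.0012, "dz": 0.085, "claw": 0},
])

```text
clock: 8.45
eef_pos: [535.0, 69.9, 227.7]
eef_rot: [-3.141, -0.558, -0.016]
ft_force: [0.7, -0.4, -0.8]
opening: 60.3
```

```bash
python3 - <<'E'
from h import *
st(); im=save('wrist','w8'); save('side','s8')
peg(1,0);peg(1,-20)
a=cv2.imread('pics/w8.png');b=cv2.imread('pics/s8.png')
cv2.imwrite('pics/c8.png',np.vstack([cv2.resize(a[40:240,150:500],None,fx=1.6,fy=1.6),cv2.resize(b[100:280,150:390],(560,420))[:270]]))
E
```

```text
t 8.45 grasp [525.0764  70.0918 243.5452] zdir [ 0.5298 -0.0085 -0.8481] xdir [ 0.848  -0.0139  0.5299] f [ 0.6862 -0.4071 -0.7617] open 60.3033689367166 q [ 0.1664  0.0762  2.1828 -0.2883  0.3448  1.9985]
t 8.55 rows 1.6016902124581172 0.007371717107938909 d [ 0.0009 -0.0006  0.0801] r [-0.0272  0.0384  0.0423]
t 8.55 rows 2.0016630773890953 0.007371717107938909 d [ 0.0009 -0.0006  0.1001] r [-0.0272  0.0384  0.0423]
```

View pics/c8.png

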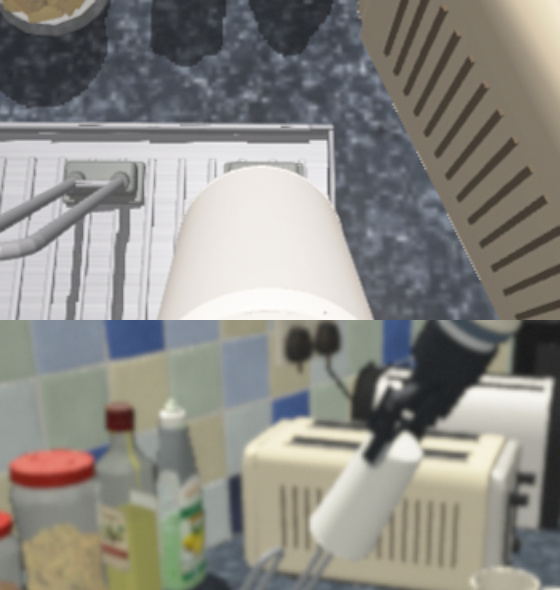

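```bash
cat >> h.py <<'E'
def peg2(k,s,tilt,off=(0,0,0)):
    R=tool(tilt,-1); go(TIPS[k]-R[:,2]*s+np.array(off),R)
E
python3 - <<'E'
from h import *
for s,t in [(40,30),(20,28),(0,26),(-15,24),(-22,24)]: peg2(1,s,t)
E
```

```text
t 8.55 rows 0.8025257280198906 0.22843035180298518 d [ 0.0016 -0.0006  0.0401] r [-0.0265 -1.9616  0.0428]
t 8.55 rows 1.2018247688883954 0.46122127899910337 d [ 0.0009 -0.0006  0.0601] r [-0.0257 -3.9616  0.0433]
t 8.55 rows 1.5997198580851149 0.6940376574371185 d [-0.0011 -0.0006  0.08  ] r [-0.025  -5.9616  0.0437]
t 8.55 rows 1.896621787427867 0.9268603081577717 d [-0.0038 -0.0006  0.0948] r [-0.0242 -7.9616  0.0442]
t 8.55 rows 2.0359831892368785 0.9268603081577717 d [-0.0048 -0.0006  0.1017] r [-0.0242 -7.9616  0.0442]
```

Request:
play_rows([
  {"rx": 0, "ry": -1, "rz": 0, "dx": 0.0005, "dy": -0.0006, "dz": 0.012, "claw": 0},
  {"rx": 0, "ry": -1.5, "rz": 0, "dx": 0.001, "dy": -0.0006, "dz": 0.025, "claw": 0},
  {"rx": 0, "ry": -2, "rz": 0, "dx": 0.0015, "dy": -0.0006, "dz": 0.04, "claw": 0},
  {"rx": 0, "ry": -3, "rz": 0, "dx": 0.001, "dy": -0.0006, "dz": 0.05, "claw": 0},
  {"rx": 0, "ry": -4, "rz": 0, "dx": 0.001, "dy": -0.0006, "dz": 0.06, "claw": 0},
  {"rx": 0, "ry": -5, "rz": 0, "dx": 0, "dy": -0.0006, "dz": 0.07, "claw": 0},
  {"rx": 0, "ry": -6, "rz": 0, "dx": -0.001, "dy": -0.0006, "dz": 0.08, "claw": 0},
  {"rx": 0, "ry": -7, "rz": 0, "dx": -0.0025, "dy": -0.0006, "dz": 0.088, "claw": 0},
  {"rx": 0, "ry": -8, "rz": 0, "dx": -0.004, "dy": -0.0006, "dz": 0.095, "claw": 0},
  {"rx": 0, "ry": -8, "rz": 0, "dx": -0.004, "dy": -0.0006, "dz": 0.095, "claw": 0},
])

```text
clock: 9.55
eef_pos: [582.1, 69.4, 144.6]
eef_rot: [-3.141, -0.418, -0.017]
ft_force: [0.8, 0.1, -1.2]
opening: 60.2
```

```bash
python3 - <<'E'
from h import *
st(); im=save('wrist','w9'); save('side','s9')
peg2(1,-22,24);peg2(1,-30,24)
a=cv2.imread('pics/w9.png');b=cv2.imread('pics/s9.png')
cv2.imwrite('pics/c9.png',np.vstack([cv2.resize(a[40:240,150:500],None,fx=1.6,fy=1.6),cv2.resize(b[100:280,150:390],(560,420))[:390]]))
E
```

```text
t 9.55 grasp [574.5425  69.5679 161.6478] zdir [ 0.4054 -0.0067 -0.9141] xdir [ 0.914  -0.0155  0.4055] f [ 0.844   0.0995 -1.2363] open 60.19108141482727 q [ 0.1321  0.3148  2.061  -0.1726  0.3572  1.8691]
t 9.65 rows 0.13871822096986564 0.0050331396256579255 d [ 0.0001 -0.0001  0.0069] r [-0.0217  0.0222  0.03  ]
t 9.65 rows 0.2987058971941196 0.0050331396256579255 d [ 0.0001 -0.0001  0.0149] r [-0.0217  0.0222  0.03  ]
```

View pics/c9.png

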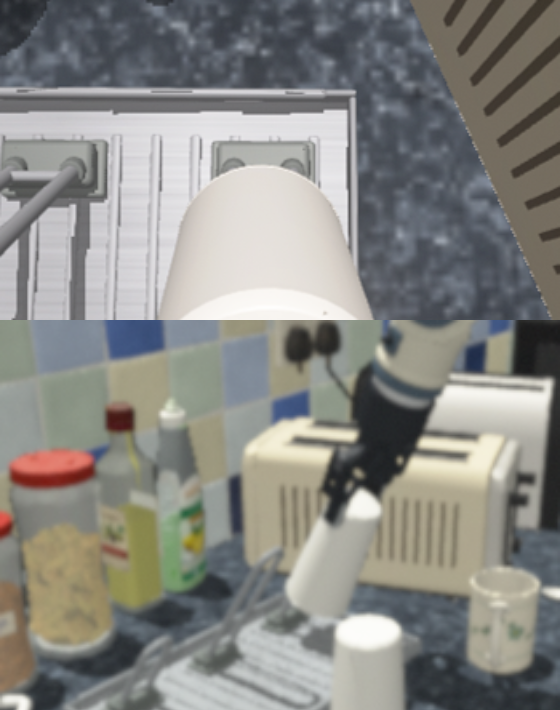

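Request:
play_rows([
  {"rx": 0, "ry": 0, "rz": 0, "dx": 0, "dy": 0, "dz": 0.003, "claw": 0},
  {"rx": 0, "ry": 0, "rz": 0, "dx": 0, "dy": 0, "dz": 0.006, "claw": 0},
  {"rx": 0, "ry": 0, "rz": 0, "dx": 0, "dy": 0, "dz": 0.008, "claw": 0},
  {"rx": 0, "ry": 0, "rz": 0, "dx": 0, "dy": 0, "dz": 0.01, "claw": 0},
  {"rx": 0, "ry": 0, "rz": 0, "dx": 0, "dy": 0, "dz": 0.01, "claw": 0},
])

```text
clock: 10.15
eef_pos: [585.7, 69.4, 135.9]
eef_rot: [-3.141, -0.418, -0.017]
ft_force: [0.4, 0.3, -1.6]
opening: 60.2
```

Request:
play_rows([
  {"rx": 0, "ry": 0, "rz": 0, "dx": 0, "dy": 0, "dz": 0.001, "claw": 0},
  {"rx": 0, "ry": 0, "rz": 0, "dx": 0, "dy": 0, "dz": 0.002, "claw": 0},
  {"rx": 0, "ry": 0, "rz": 0, "dx": 0, "dy": 0, "dz": 0.002, "claw": 0},
])

```text
clock: 10.45
eef_pos: [586.6, 69.4, 134.3]
eef_rot: [-3.141, -0.419, -0.017]
ft_force: [-0.8, 0.3, -1.2]
opening: 60.4
```

Request:
play_rows([
  {"rx": 0, "ry": 0, "rz": 0, "dx": 0, "dy": 0, "dz": 0.001, "claw": 0},
  {"rx": 0, "ry": 0, "rz": 0, "dx": 0, "dy": 0, "dz": 0.002, "claw": 0},
  {"rx": 0, "ry": 0, "rz": 0, "dx": 0, "dy": 0, "dz": 0.002, "claw": 0},
])

```text
clock: 10.75
eef_pos: [587.4, 69.4, 132.4]
eef_rot: [-3.141, -0.419, -0.017]
ft_force: [-0.5, 0.2, -1.5]
opening: 60.1
```

Request:
play_rows([
  {"rx": 0, "ry": 0, "rz": 0, "dx": 0, "dy": 0, "dz": 0.001, "claw": 0},
  {"rx": 0, "ry": 0, "rz": 0, "dx": 0, "dy": 0, "dz": 0.002, "claw": 0},
  {"rx": 0, "ry": 0, "rz": 0, "dx": 0, "dy": 0, "dz": 0.002, "claw": 0},
])

```text
clock: 11.05
eef_pos: [588.2, 69.4, 130.6]
eef_rot: [-3.141, -0.419, -0.017]
ft_force: [-0.1, 0.3, -0.7]
opening: 60.5
```

Request:
play_rows([
  {"rx": 0, "ry": 0, "rz": 0, "dx": 0, "dy": 0, "dz": 0.001, "claw": 0},
  {"rx": 0, "ry": 0, "rz": 0, "dx": 0, "dy": 0, "dz": 0.002, "claw": 0},
  {"rx": 0, "ry": 0, "rz": 0, "dx": 0, "dy": 0, "dz": 0.002, "claw": 0},
])

```text
clock: 11.35
eef_pos: [589.1, 69.4, 129.3]
eef_rot: [-3.141, -0.419, -0.017]
ft_force: [-4.6, -0.1, 6.5]
opening: 60.2
```

```bash
python3 - <<'E'
from h import *
st(); im=save('wrist','w10'); save('side','s10')
def circ(z,r,col):
    for a in np.arange(0,6.28,.03):
        o=bot.get_obs(); M=Ro.from_euler('xyz',o['eef_rot']).as_matrix()
        u=proj('wrist',o['eef_pos']+M@np.array([r*np.cos(a),r*np.sin(a),z])); im[int(round(u[1])),int(round(u[0]))]=col
g=bot.tcp_to_grasp
circ(g-33,31,(255,0,0)); circ(g+109,39.5,(0,0,255))
a=im[:,:,::-1];b=cv2.imread('pics/s10.png')
cv2.imwrite('pics/c10.png',np.vstack([cv2.resize(a[120:370,170:470],None,fx=1.5,fy=1.5),cv2.resize(b[160:265,200:350],(450,315))[:220]]))
print(bot.spot_point('side','beaker_1_center'))
E
```

```text
t 11.35 grasp [581.4817  69.5175 146.4034] zdir [ 0.4071 -0.0066 -0.9134] xdir [ 0.9132 -0.0154  0.4072] f [-4.6483 -0.105   6.5165] open 60.24036270419624 q [ 0.13    0.3513  2.0566 -0.1877  0.3237  1.8833]
[{'at': [429.6, 225.1, 71.4], 'conf': 0.93}]
```

View pics/c10.png

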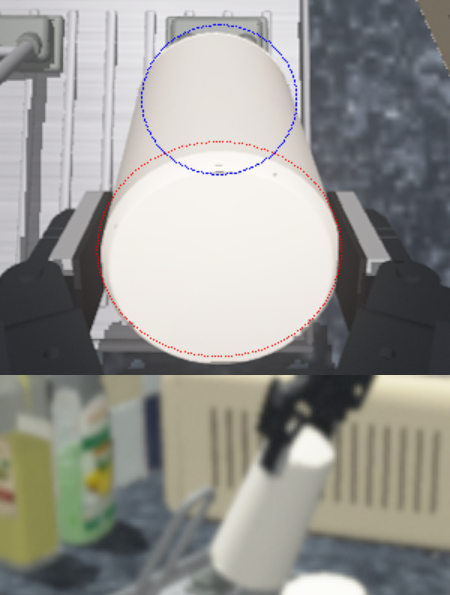

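Contact: the force is (-4.6, 0, 6.5) N, along the peg, at the expected depth, so the tip is on the base. Releasing gently.

Request:
play_rows([
  {"rx": 0, "ry": 0, "rz": 0, "dx": 0, "dy": 0, "dz": 0, "claw": 0.76},
  {"rx": 0, "ry": 0, "rz": 0, "dx": 0, "dy": 0, "dz": 0, "claw": 0.8},
  {"rx": 0, "ry": 0, "rz": 0, "dx": 0, "dy": 0, "dz": 0, "claw": 0.85},
  {"rx": 0, "ry": 0, "rz": 0, "dx": 0, "dy": 0, "dz": 0, "claw": 1},
  {"rx": 0, "ry": 0, "rz": 0, "dx": 0, "dy": 0, "dz": 0, "claw": 1},
  {"rx": 0, "ry": 0, "rz": 0, "dx": 0, "dy": 0, "dz": 0, "claw": 1},
])

```text
clock: 12.1
eef_pos: [589.1, 69.4, 128.8]
eef_rot: [-3.141, -0.419, -0.017]
ft_force: [-0.1, 0.5, 0.1]
opening: 85.6
```

```bash
python3 - <<'E'
from h import *
st(); im=save('wrist','w11'); save('side','s11')
a=im[:,:,::-1];b=cv2.imread('pics/s11.png')
cv2.imwrite('pics/c11.png',np.vstack([cv2.resize(a[120:370,170:470],None,fx=1.5,fy=1.5),cv2.resize(b[160:265,200:350],(450,315))[:220]]))
E
```

```text
t 12.1 grasp [581.455   69.5361 145.927 ] zdir [ 0.4066 -0.0066 -0.9136] xdir [ 0.9134 -0.0153  0.4067] f [-0.0704  0.5295  0.1172] open 85.62325526590962 q [ 0.13    0.3522  2.0566 -0.1877  0.3233  1.8832]
```

View pics/c11.png

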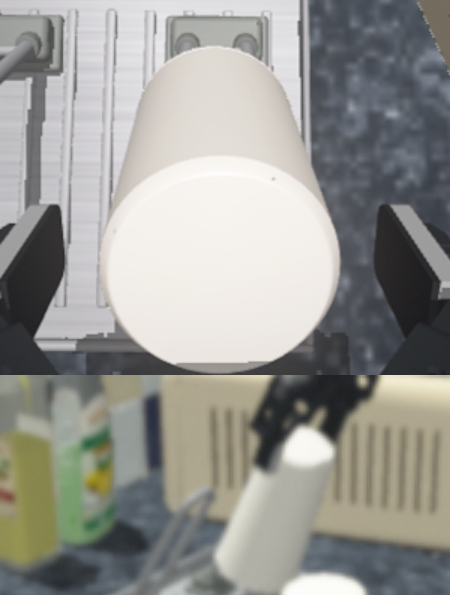

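The beaker rests on the peg with both pads clear of it. Retracting along the tool axis.

Request:
play_rows([
  {"rx": 0, "ry": 0, "rz": 0, "dx": 0, "dy": 0, "dz": -0.008, "claw": 1},
  {"rx": 0, "ry": 0, "rz": 0, "dx": 0, "dy": 0, "dz": -0.02, "claw": 1},
  {"rx": 0, "ry": 0, "rz": 0, "dx": 0, "dy": 0, "dz": -0.04, "claw": 1},
  {"rx": 0, "ry": 0, "rz": 0, "dx": 0, "dy": 0, "dz": -0.06, "claw": 1},
  {"rx": 0, "ry": 0, "rz": 0, "dx": 0, "dy": 0, "dz": -0.09, "claw": 1},
  {"rx": 0, "ry": 0, "rz": 0, "dx": 0, "dy": 0, "dz": -0.12, "claw": 1},
  {"rx": 0, "ry": 0, "rz": 0, "dx": 0, "dy": 0, "dz": -0.15, "claw": 1},
  {"rx": 0, "ry": 0, "rz": 0, "dx": 0, "dy": 0, "dz": -0.18, "claw": 1},
  {"rx": 0, "ry": 0, "rz": 0, "dx": 0, "dy": 0, "dz": -0.18, "claw": 1},
])

```text
clock: 13.1
eef_pos: [516.5, 71.0, 298.4]
eef_rot: [-3.14, -0.427, -0.017]
ft_force: [0.7, -0.5, 0.3]
opening: 85.5
```

```bash
python3 - <<'E'
from h import *
st(); im=save('wrist','w12'); save('side','s12'); save('top','t12')
for c in ['wrist','side','top']:
    for t in ['beaker_1_center','beaker_1']:
        print(c,t,[(np.round(d['at']),round(d['conf'],2)) for d in bot.spot_point(c,t)])
go([400,229,290],tool(0))
a=im[:,:,::-1];b=cv2.imread('pics/s12.png')
cv2.imwrite('pics/c12.png',np.vstack([a[:370],cv2.resize(b[160:265,200:350],(640,448))[:220]]))
E
```

```text
t 13.1 grasp [508.737   71.0846 315.46  ] zdir [ 0.4138 -0.0051 -0.9104] xdir [ 0.9102 -0.0155  0.4138] f [ 0.7007 -0.4633  0.2694] open 85.50971452129232 q [ 0.1579 -0.0309  2.0451 -0.1079  0.7092  1.8124]
wrist beaker_1_center []
wrist beaker_1 [(array([564.,  69., 176.]), 0.88)]
side beaker_1_center [(array([432., 229.,  71.]), 0.97), (array([570., 189., 173.]), 0.25)]
side beaker_1 [(array([567.,  69., 179.]), 0.83), (array([422., 227., 140.]), 0.8)]
top beaker_1_center [(array([424., 231.,  70.]), 0.84)]
top beaker_1 [(array([430., 228., 138.]), 0.68), (array([563.,  69., 177.]), 0.68)]
t 13.55 rows 3.9463874838812605 2.7841935433433833 d [-0.1167 -0.1565 -0.0287] r [  0.2053 -23.8966  -0.947 ]
```

View pics/c12.png

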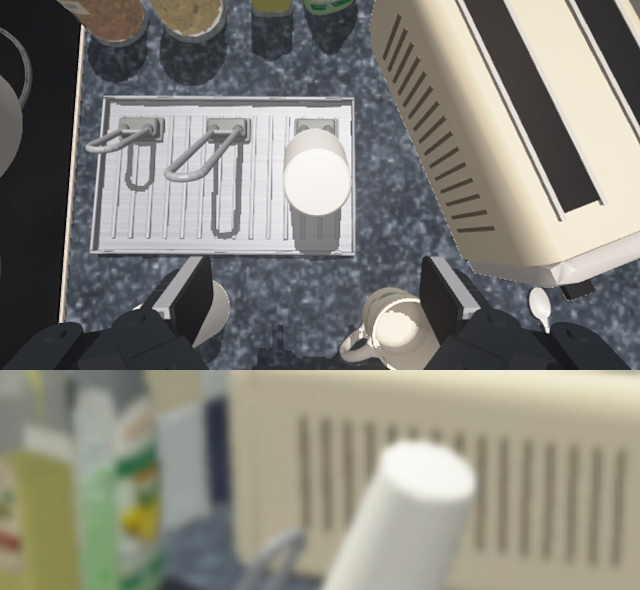

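```bash
python3 - <<'E'
from h import *
go([385,215,290],tool(0,30))
from ov import *
import json
C={k:np.array(v).tolist() for k,v in bot.camera_params('wrist').items()}
feet=[((668,190,19),185),((670,310,19),105)]
draw('w12',C,feet,-1,(80,90,330,250),3,'o12')
E
```

```text
t 13.55 rows 3.9185160479094576 4.532175389805876 d [-0.1301 -0.1423 -0.0347] r [  6.4606 -23.3082 -30.5065]
```

View pics/o12.png

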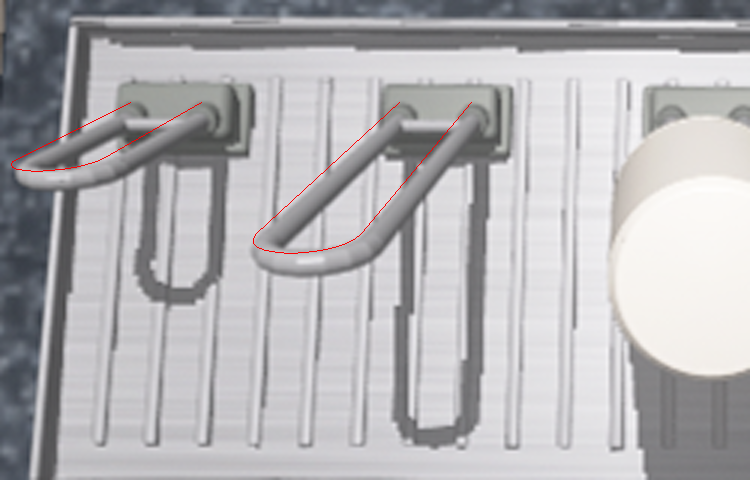

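Request:
play_rows([
  {"rx": 1.3, "ry": -4.7, "rz": -6, "dx": -0.026, "dy": -0.028, "dz": -0.01, "claw": 1},
  {"rx": 2.6, "ry": -9.4, "rz": -12, "dx": -0.052, "dy": -0.057, "dz": -0.02, "claw": 1},
  {"rx": 3.9, "ry": -14, "rz": -18, "dx": -0.078, "dy": -0.086, "dz": -0.028, "claw": 1},
  {"rx": 5.2, "ry": -18.6, "rz": -24.4, "dx": -0.104, "dy": -0.114, "dz": -0.033, "claw": 1},
  {"rx": 6.5, "ry": -23.3, "rz": -30.5, "dx": -0.13, "dy": -0.142, "dz": -0.035, "claw": 1},
  {"rx": 6.5, "ry": -23.3, "rz": -30.5, "dx": -0.13, "dy": -0.142, "dz": -0.035, "claw": 1},
  {"rx": 6.5, "ry": -23.3, "rz": -30.5, "dx": -0.13, "dy": -0.142, "dz": -0.035, "claw": 1},
])

```text
clock: 14.25
eef_pos: [385.2, 215.1, 271.7]
eef_rot: [3.141, -0.001, 0.524]
ft_force: [-0.2, -1.0, 0.1]
opening: 85.7
```

```bash
python3 - <<'E'
from h import *
st(); im=save('wrist','w13')
for t in ['tall_peg_1_tip','beaker_1']: print([(np.round(d['at']),round(d['conf'],2)) for d in bot.spot_point('wrist',t)])
g=cv2.cvtColor(im,cv2.COLOR_RGB2GRAY)
m=(g>244).astype(np.uint8); n,l,s,c=cv2.connectedComponentsWithStats(m)
for i in range(1,n):
    if s[i,4]>800: print(s[i],c[i],back('wrist',(s[i,0]+s[i,2]/2,s[i,1]+s[i,3]/2),142))
E
```

```text
t 14.25 grasp [385.1969 215.0621 290.4122] zdir [ 0.0011  0.     -1.    ] xdir [0.8656 0.5008 0.001 ] f [-0.1717 -1.0424  0.1177] open 85.68088018016302 q [ 0.4826  0.0597  1.946  -0.0005  1.1349  1.5291]
[]
[(array([431., 224., 142.]), 0.68), (array([563.,  68., 178.]), 0.67)]
[ 297   89   67   69 3617] [330.2441 123.3832] [430.2527 225.7273 142.    ]
```

View pics/w13.png

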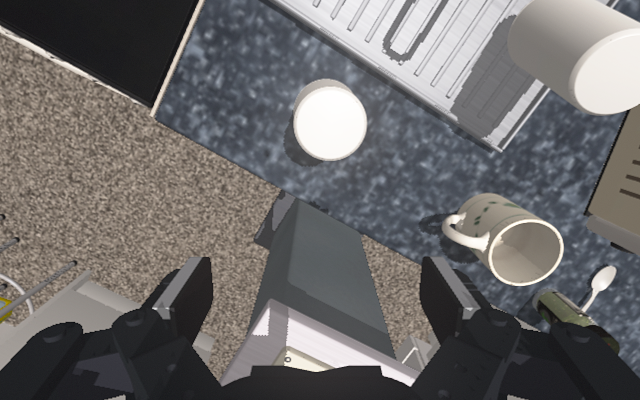

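```bash
python3 - <<'E'
from h import *
go([429.5,226,103],tool(0,30))
E
```

```text
t 14.4 rows 3.8702812030584 0.018447145924780136 d [0.0437 0.0115 0.1882] r [ 0.0244 -0.1319 -0.0843]
```

Request:
play_rows([
  {"rx": 0, "ry": -0.1, "rz": -0.1, "dx": 0.025, "dy": 0.008, "dz": 0.01, "claw": 1},
  {"rx": 0, "ry": -0.1, "rz": -0.1, "dx": 0.0437, "dy": 0.0115, "dz": 0.035, "claw": 1},
  {"rx": 0, "ry": -0.1, "rz": -0.1, "dx": 0.0437, "dy": 0.0115, "dz": 0.07, "claw": 1},
  {"rx": 0, "ry": -0.1, "rz": -0.1, "dx": 0.0437, "dy": 0.0115, "dz": 0.11, "claw": 1},
  {"rx": 0, "ry": -0.1, "rz": -0.1, "dx": 0.0437, "dy": 0.0115, "dz": 0.14, "claw": 1},
  {"rx": 0, "ry": -0.1, "rz": -0.1, "dx": 0.0437, "dy": 0.0115, "dz": 0.165, "claw": 1},
  {"rx": 0, "ry": -0.1, "rz": -0.1, "dx": 0.0437, "dy": 0.0115, "dz": 0.183, "claw": 1},
  {"rx": 0, "ry": -0.1, "rz": -0.1, "dx": 0.0437, "dy": 0.0115, "dz": 0.188, "claw": 1},
  {"rx": 0, "ry": -0.1, "rz": -0.1, "dx": 0.0437, "dy": 0.0115, "dz": 0.188, "claw": 1},
])

```text
clock: 15.3
eef_pos: [429.2, 226.1, 84.4]
eef_rot: [3.142, 0.001, 0.524]
ft_force: [0.6, 0.8, 0.5]
opening: 85.7
```

```bash
cat >> h.py <<'E'
def circ(im,z,r,col=(255,0,0),dx=0):
    o=bot.get_obs(); M=Ro.from_euler('xyz',o['eef_rot']).as_matrix()
    for a in np.arange(0,6.28,.03):
        u=proj('wrist',o['eef_pos']+M@np.array([dx+r*np.cos(a),r*np.sin(a),z+bot.tcp_to_grasp])); im[min(399,int(round(u[1]))),int(round(u[0]))]=col
E
python3 - <<'E'
from h import *
st(); im=save('wrist','w14')
circ(im,-39,31); circ(im,103,39.5)
cv2.imwrite('pics/w14o.png',im[:,:,::-1])
E
```

```text
t 15.3 grasp [429.2511 226.1465 103.0717] zdir [-0.0004 -0.0003 -1.    ] xdir [ 0.8658  0.5005 -0.0005] f [0.6067 0.8018 0.5118] open 85.70610545239742 q [ 0.4604  0.4103  2.0134 -0.0002  0.7184  1.5072]
```

View pics/w14o.png

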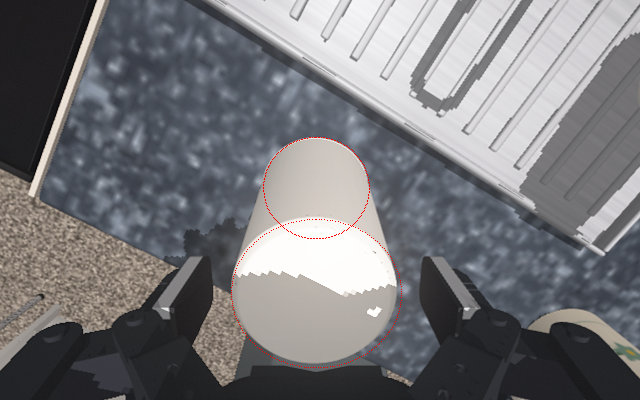

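The prediction and the beaker outline coincide to 1–2 mm. Closing.

Request:
play_rows([
  {"rx": 0, "ry": 0, "rz": 0, "dx": 0, "dy": 0, "dz": 0, "claw": 0},
  {"rx": 0, "ry": 0, "rz": 0, "dx": 0, "dy": 0, "dz": 0, "claw": 0},
  {"rx": 0, "ry": 0, "rz": 0, "dx": 0, "dy": 0, "dz": 0, "claw": 0},
  {"rx": 0, "ry": 0, "rz": 0, "dx": 0, "dy": 0, "dz": 0, "claw": 0},
  {"rx": 0, "ry": 0, "rz": 0, "dx": 0, "dy": 0, "dz": 0, "claw": 0},
  {"rx": 0, "ry": 0, "rz": 0, "dx": 0, "dy": 0, "dz": 0, "claw": 0},
])

```text
clock: 15.95
eef_pos: [430.4, 227.4, 86.3]
eef_rot: [3.141, -0.004, 0.526]
ft_force: [-0.6, -0.3, 8.2]
opening: 61.1
```

Request:
play_rows([
  {"rx": 0, "ry": 0, "rz": 0, "dx": 0, "dy": 0, "dz": -0.02, "claw": 0},
  {"rx": 0, "ry": 0, "rz": 0, "dx": 0, "dy": 0, "dz": -0.05, "claw": 0},
  {"rx": 0, "ry": 0, "rz": 0, "dx": -0.01, "dy": 0, "dz": -0.09, "claw": 0},
  {"rx": 0, "ry": 0, "rz": 0, "dx": -0.02, "dy": 0, "dz": -0.13, "claw": 0},
  {"rx": 0, "ry": 0, "rz": 0, "dx": -0.02, "dy": 0, "dz": -0.17, "claw": 0},
  {"rx": 0, "ry": 0, "rz": 0, "dx": -0.02, "dy": 0, "dz": -0.21, "claw": 0},
  {"rx": 0, "ry": 0, "rz": 0, "dx": -0.02, "dy": 0, "dz": -0.24, "claw": 0},
  {"rx": 0, "ry": 0, "rz": 0, "dx": -0.02, "dy": 0, "dz": -0.255, "claw": 0},
  {"rx": 0, "ry": 0, "rz": 0, "dx": -0.02, "dy": 0, "dz": -0.255, "claw": 0},
])

```text
clock: 16.85
eef_pos: [412.8, 217.4, 342.6]
eef_rot: [3.141, -0.006, 0.526]
ft_force: [0.5, -0.1, -1.0]
opening: 61.0
```

```bash
python3 - <<'E'
s=open('h.py').read().replace("2:np.array([570,191.5,176])","2:np.array([569,190.3,175.5])"); open('h.py','w').write(s)
from h import *
def tl(tilt): return tool(tilt,-1)@Ro.from_euler('z',-30,degrees=True).as_matrix()
st(); im=save('wrist','w15'); circ(im,-34,31); circ(im,108,39.5)
cv2.imwrite('pics/w15o.png',im[:,:,::-1])
go(TIPS[2]-tl(32)[:,2]*190,tl(32)); go(TIPS[2]-tl(32)[:,2]*165,tl(32))
E
```

```text
t 16.85 grasp [412.7398 217.3118 361.2979] zdir [ 0.0058  0.0028 -1.    ] xdir [0.865  0.5017 0.0064] f [ 0.511  -0.0649 -0.9965] open 61.04750793485161 q [ 0.4592  0.0317  1.81   -0.0001  1.2935  1.5044]
t 16.9 rows 1.4709535169389192 3.7083798669127304 d [0.0447 0.0549 0.02  ] r [-16.253   27.3763   1.0579]
t 16.9 rows 1.8592985697268365 3.7083798669127304 d [0.0559 0.0617 0.0413] r [-16.253   27.3763   1.0579]
```

View pics/w15o.png

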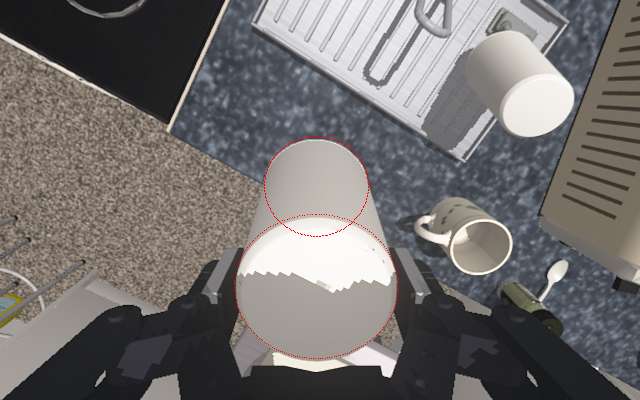

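The beaker is held straight. I'll tilt and move onto the peg 2 axis at s=190.

Request:
play_rows([
  {"rx": -3.2, "ry": 5.4, "rz": 0.2, "dx": 0.009, "dy": 0.011, "dz": 0.004, "claw": 0},
  {"rx": -6.5, "ry": 11, "rz": 0.4, "dx": 0.018, "dy": 0.022, "dz": 0.008, "claw": 0},
  {"rx": -9.7, "ry": 16.4, "rz": 0.6, "dx": 0.027, "dy": 0.033, "dz": 0.012, "claw": 0},
  {"rx": -13, "ry": 22, "rz": 0.8, "dx": 0.036, "dy": 0.044, "dz": 0.016, "claw": 0},
  {"rx": -15.5, "ry": 26, "rz": 1, "dx": 0.042, "dy": 0.052, "dz": 0.019, "claw": 0},
  {"rx": -16.25, "ry": 27.4, "rz": 1.05, "dx": 0.0447, "dy": 0.055, "dz": 0.02, "claw": 0},
  {"rx": -16.25, "ry": 27.4, "rz": 1.05, "dx": 0.0447, "dy": 0.055, "dz": 0.02, "claw": 0},
  {"rx": -16.25, "ry": 27.4, "rz": 1.05, "dx": 0.0447, "dy": 0.055, "dz": 0.02, "claw": 0},
])

```text
clock: 17.7
eef_pos: [477.5, 191.5, 318.6]
eef_rot: [2.84, -0.472, 0.58]
ft_force: [-0.8, -0.4, -1.5]
opening: 60.7
```

```bash
cat >> h.py <<'E'
def tl(tilt): return tool(tilt,-1)@Ro.from_euler('z',-30,degrees=True).as_matrix()
def p2(s,t): go(TIPS[2]-tl(t)[:,2]*s,tl(t))
E
python3 - <<'E'
from h import *
st(); im=save('wrist','w16'); save('side','s16')
print([(np.round(d['at']),round(d['conf'],2)) for d in bot.spot_point('wrist','tall_peg_1_tip')])
p2(80,32)
a=im[:,:,::-1];b=cv2.imread('pics/s16.png')
cv2.imwrite('pics/c16.png',np.vstack([a[:300],cv2.resize(b[100:265,150:390],(640,440))[:290]]))
E
```

```text
t 17.7 grasp [467.6212 191.6952 334.4659] zdir [ 0.5259 -0.0106 -0.8505] xdir [0.745  0.4882 0.4546] f [-0.8291 -0.3759 -1.5204] open 60.67281184439269 q [ 0.5361 -0.079   2.0883 -0.4464  0.6989  1.8813]
[]
t 17.85 rows 2.1795531922295184 0.01960108433601973 d [0.0009 0.0003 0.109 ] r [-0.035   0.1622  0.0289]
```

View pics/c16.png

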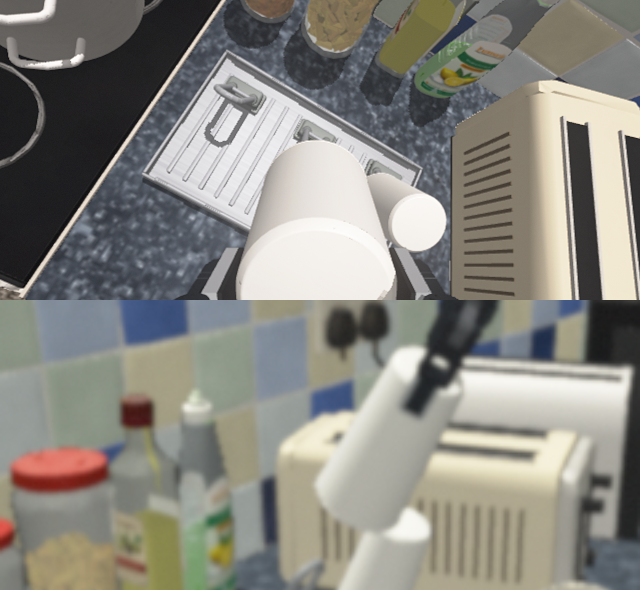

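Request:
play_rows([
  {"rx": 0, "ry": 0.1, "rz": 0, "dx": 0.0005, "dy": 0, "dz": 0.02, "claw": 0},
  {"rx": 0, "ry": 0.1, "rz": 0, "dx": 0.0009, "dy": 0.0003, "dz": 0.04, "claw": 0},
  {"rx": 0, "ry": 0.1, "rz": 0, "dx": 0.0009, "dy": 0.0003, "dz": 0.06, "claw": 0},
  {"rx": 0, "ry": 0.1, "rz": 0, "dx": 0.0009, "dy": 0.0003, "dz": 0.075, "claw": 0},
  {"rx": 0, "ry": 0.1, "rz": 0, "dx": 0.0009, "dy": 0.0003, "dz": 0.09, "claw": 0},
  {"rx": 0, "ry": 0.1, "rz": 0, "dx": 0.0009, "dy": 0.0003, "dz": 0.1, "claw": 0},
  {"rx": 0, "ry": 0.1, "rz": 0, "dx": 0.0009, "dy": 0.0003, "dz": 0.109, "claw": 0},
  {"rx": 0, "ry": 0.1, "rz": 0, "dx": 0.0009, "dy": 0.0003, "dz": 0.109, "claw": 0},
])

```text
clock: 18.65
eef_pos: [536.5, 190.5, 226.6]
eef_rot: [2.839, -0.475, 0.58]
ft_force: [-0.4, -0.2, -1.0]
opening: 60.8
```

```bash
python3 - <<'E'
from h import *
st(); im=save('wrist','w17'); save('side','s17')
for s,t in [(40,30),(20,28),(0,26),(-15,24)]: p2(s,t)
a=im[:,:,::-1];b=cv2.imread('pics/s17.png')
cv2.imwrite('pics/c17.png',np.vstack([a[:300],cv2.resize(b[120:265,150:390],(640,386))[:290]]))
E
```

```text
t 18.65 grasp [526.645  190.7026 242.4564] zdir [ 0.5281 -0.01   -0.8491] xdir [0.7438 0.4878 0.4569] f [-0.4029 -0.2275 -0.9758] open 60.815607028278244 q [ 0.4613  0.1464  2.1016 -0.5853  0.4575  1.9979]
t 18.75 rows 0.8034667557695588 0.22799159265463093 d [0.0007 0.0003 0.0402] r [ 0.983  -1.6935  0.0373]
t 18.75 rows 1.2031472333561848 0.4607992263574334 d [ 0.0001 -0.0001  0.0602] r [ 1.9835 -3.4252  0.0373]
t 18.75 rows 1.6015316760127525 0.69362111411519 d [-0.0016 -0.0011  0.0801] r [ 2.9841 -5.1569  0.0372]
t 18.75 rows 1.8988825567387086 0.9264465095855277 d [-0.004  -0.0024  0.0948] r [ 3.9846 -6.8887  0.0371]
```

View pics/c17.png

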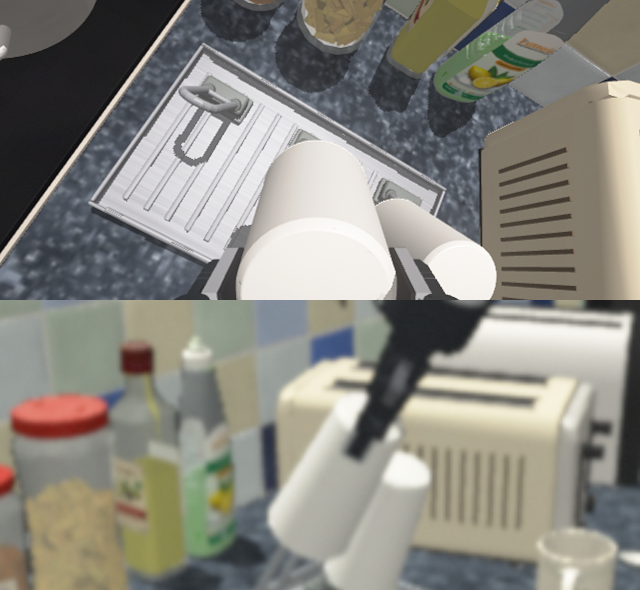

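Request:
play_rows([
  {"rx": 0.3, "ry": -0.6, "rz": 0, "dx": 0.0004, "dy": 0.0002, "dz": 0.012, "claw": 0},
  {"rx": 0.6, "ry": -1.1, "rz": 0, "dx": 0.0006, "dy": 0.0003, "dz": 0.025, "claw": 0},
  {"rx": 1, "ry": -1.7, "rz": 0, "dx": 0.0007, "dy": 0.0003, "dz": 0.04, "claw": 0},
  {"rx": 1.5, "ry": -2.5, "rz": 0, "dx": 0.0005, "dy": 0.0001, "dz": 0.05, "claw": 0},
  {"rx": 2, "ry": -3.4, "rz": 0, "dx": 0, "dy": 0, "dz": 0.06, "claw": 0},
  {"rx": 2.5, "ry": -4.3, "rz": 0, "dx": -0.0008, "dy": -0.0005, "dz": 0.07, "claw": 0},
  {"rx": 3, "ry": -5.2, "rz": 0, "dx": -0.0016, "dy": -0.001, "dz": 0.08, "claw": 0},
  {"rx": 3.5, "ry": -6, "rz": 0, "dx": -0.003, "dy": -0.0017, "dz": 0.088, "claw": 0},
  {"rx": 4, "ry": -6.9, "rz": 0, "dx": -0.004, "dy": -0.0024, "dz": 0.095, "claw": 0},
  {"rx": 4, "ry": -6.9, "rz": 0, "dx": -0.004, "dy": -0.0024, "dz": 0.095, "claw": 0},
])

```text
clock: 19.75
eef_pos: [583.4, 189.8, 143.1]
eef_rot: [2.923, -0.358, 0.546]
ft_force: [-0.0, -0.7, -1.2]
opening: 60.7
```

```bash
python3 - <<'E'
from h import *
st(); im=save('wrist','w18'); save('side','s18')
p2(-29,24)
a=im[:,:,::-1];b=cv2.imread('pics/s18.png')
cv2.imwrite('pics/c18.png',np.vstack([a[:300],cv2.resize(b[140:285,150:390],(640,386))[:290]]))
E
```

```text
t 19.75 grasp [575.8733 189.8929 160.2244] zdir [ 0.4052 -0.0074 -0.9142] xdir [0.8003 0.4863 0.3507] f [-0.0453 -0.6733 -1.1686] open 60.651376780711125 q [ 0.379   0.3615  1.9887 -0.3843  0.4315  1.7644]
t 19.85 rows 0.2626224104292668 0.006151233544089785 d [ 0.0003 -0.0002  0.0131] r [-0.0073  0.0429  0.0299]
```

View pics/c18.png

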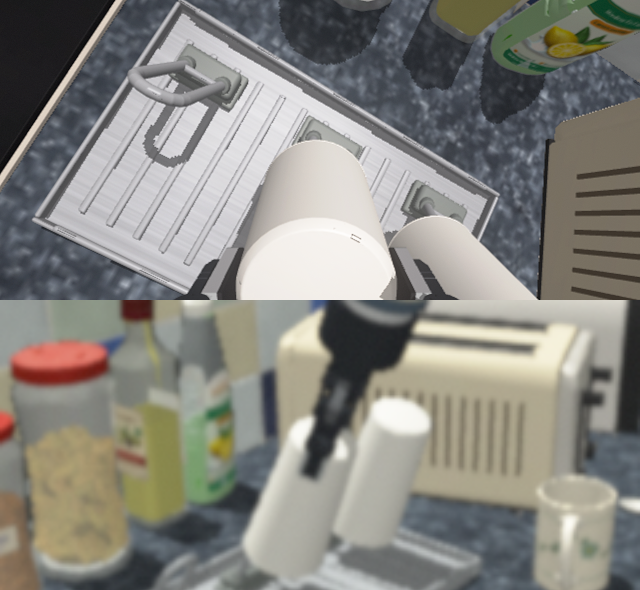

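Request:
play_rows([
  {"rx": 0, "ry": 0, "rz": 0, "dx": 0, "dy": 0, "dz": 0.003, "claw": 0},
  {"rx": 0, "ry": 0, "rz": 0, "dx": 0, "dy": 0, "dz": 0.006, "claw": 0},
  {"rx": 0, "ry": 0, "rz": 0, "dx": 0, "dy": 0, "dz": 0.008, "claw": 0},
  {"rx": 0, "ry": 0, "rz": 0, "dx": 0, "dy": 0, "dz": 0.01, "claw": 0},
  {"rx": 0, "ry": 0, "rz": 0, "dx": 0, "dy": 0, "dz": 0.01, "claw": 0},
])

```text
clock: 20.35
eef_pos: [586.7, 189.9, 135.0]
eef_rot: [2.923, -0.359, 0.547]
ft_force: [-0.1, -0.2, -1.0]
opening: 60.9
```

Request:
play_rows([
  {"rx": 0, "ry": 0, "rz": 0, "dx": 0, "dy": 0, "dz": 0.001, "claw": 0},
  {"rx": 0, "ry": 0, "rz": 0, "dx": 0, "dy": 0, "dz": 0.002, "claw": 0},
  {"rx": 0, "ry": 0, "rz": 0, "dx": 0, "dy": 0, "dz": 0.002, "claw": 0},
])

```text
clock: 20.65
eef_pos: [587.6, 189.9, 133.4]
eef_rot: [2.923, -0.36, 0.547]
ft_force: [-0.5, 0.1, -1.7]
opening: 60.7
```

Request:
play_rows([
  {"rx": 0, "ry": 0, "rz": 0, "dx": 0, "dy": 0, "dz": 0.001, "claw": 0},
  {"rx": 0, "ry": 0, "rz": 0, "dx": 0, "dy": 0, "dz": 0.002, "claw": 0},
  {"rx": 0, "ry": 0, "rz": 0, "dx": 0, "dy": 0, "dz": 0.002, "claw": 0},
])

```text
clock: 20.95
eef_pos: [588.4, 189.9, 131.5]
eef_rot: [2.923, -0.359, 0.547]
ft_force: [-0.1, -0.2, -1.1]
opening: 60.9
```

Request:
play_rows([
  {"rx": 0, "ry": 0, "rz": 0, "dx": 0, "dy": 0, "dz": 0.001, "claw": 0},
  {"rx": 0, "ry": 0, "rz": 0, "dx": 0, "dy": 0, "dz": 0.002, "claw": 0},
  {"rx": 0, "ry": 0, "rz": 0, "dx": 0, "dy": 0, "dz": 0.002, "claw": 0},
])

```text
clock: 21.25
eef_pos: [589.2, 189.9, 129.6]
eef_rot: [2.923, -0.359, 0.547]
ft_force: [0.2, -0.1, -2.0]
opening: 61.3
```

Request:
play_rows([
  {"rx": 0, "ry": 0, "rz": 0, "dx": 0, "dy": 0, "dz": 0.001, "claw": 0},
  {"rx": 0, "ry": 0, "rz": 0, "dx": 0, "dy": 0, "dz": 0.0015, "claw": 0},
  {"rx": 0, "ry": 0, "rz": 0, "dx": 0, "dy": 0, "dz": 0.0015, "claw": 0},
])

```text
clock: 21.55
eef_pos: [589.8, 189.8, 128.3]
eef_rot: [2.923, -0.36, 0.547]
ft_force: [0.5, 0.1, -1.0]
opening: 60.7
```

Request:
play_rows([
  {"rx": 0, "ry": 0, "rz": 0, "dx": 0, "dy": 0, "dz": 0.001, "claw": 0},
  {"rx": 0, "ry": 0, "rz": 0, "dx": 0, "dy": 0, "dz": 0.0015, "claw": 0},
  {"rx": 0, "ry": 0, "rz": 0, "dx": 0, "dy": 0, "dz": 0.0015, "claw": 0},
])

```text
clock: 21.85
eef_pos: [590.4, 189.9, 127.5]
eef_rot: [2.922, -0.36, 0.547]
ft_force: [-4.3, 1.0, 5.5]
opening: 60.7
```

```bash
python3 - <<'E'
from h import *
st(); im=save('wrist','w19'); save('side','s19');circ(im,-31,31); circ(im,111,39.5)
a=im[:,:,::-1];b=cv2.imread('pics/s19.png')
cv2.imwrite('pics/c19.png',np.vstack([a[80:390],cv2.resize(b[140:285,150:390],(640,386))[80:350]]))
E
```

```text
t 21.85 grasp [582.8363 190.0454 144.5975] zdir [ 0.4068 -0.0069 -0.9135] xdir [0.7994 0.4867 0.3523] f [-4.299   0.9724  5.5288] open 60.67009918688097 q [ 0.3741  0.3961  1.9844 -0.4091  0.4004  1.787 ]
```

View pics/c19.png

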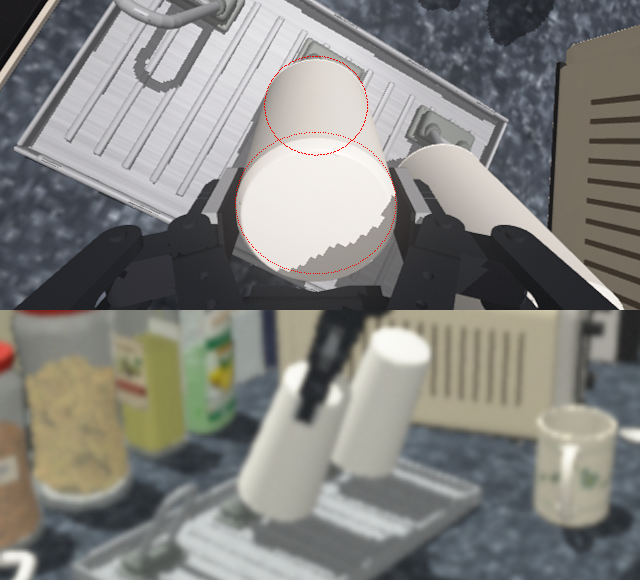

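The contact signature is the same as for peg 1, about 7 N along the peg. Releasing and retracting.

Request:
play_rows([
  {"rx": 0, "ry": 0, "rz": 0, "dx": 0, "dy": 0, "dz": 0, "claw": 0.76},
  {"rx": 0, "ry": 0, "rz": 0, "dx": 0, "dy": 0, "dz": 0, "claw": 0.8},
  {"rx": 0, "ry": 0, "rz": 0, "dx": 0, "dy": 0, "dz": 0, "claw": 0.85},
  {"rx": 0, "ry": 0, "rz": 0, "dx": 0, "dy": 0, "dz": 0, "claw": 1},
  {"rx": 0, "ry": 0, "rz": 0, "dx": 0, "dy": 0, "dz": 0, "claw": 1},
  {"rx": 0, "ry": 0, "rz": 0, "dx": 0, "dy": 0, "dz": 0, "claw": 1},
])

```text
clock: 22.55
eef_pos: [590.5, 189.9, 127.0]
eef_rot: [2.923, -0.36, 0.547]
ft_force: [0.3, 0.5, -0.2]
opening: 85.5
```

```bash
python3 - <<'E'
from h import *
st(); im=save('wrist','w20')
E
```

```text
t 22.55 grasp [582.8587 189.9815 144.093 ] zdir [ 0.4064 -0.007  -0.9137] xdir [0.7995 0.4868 0.3519] f [ 0.3138  0.5183 -0.2399] open 85.5172060620831 q [ 0.3739  0.397   1.9844 -0.4092  0.4     1.787 ]
```

View pics/w20.png

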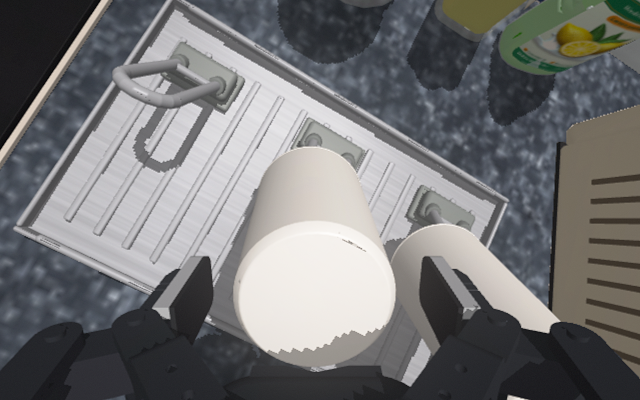

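Request:
play_rows([
  {"rx": 0, "ry": 0, "rz": 0, "dx": 0, "dy": 0, "dz": -0.008, "claw": 1},
  {"rx": 0, "ry": 0, "rz": 0, "dx": 0, "dy": 0, "dz": -0.02, "claw": 1},
  {"rx": 0, "ry": 0, "rz": 0, "dx": 0, "dy": 0, "dz": -0.04, "claw": 1},
  {"rx": 0, "ry": 0, "rz": 0, "dx": 0, "dy": 0, "dz": -0.06, "claw": 1},
  {"rx": 0, "ry": 0, "rz": 0, "dx": 0, "dy": 0, "dz": -0.09, "claw": 1},
  {"rx": 0, "ry": 0, "rz": 0, "dx": 0, "dy": 0, "dz": -0.12, "claw": 1},
  {"rx": 0, "ry": 0, "rz": 0, "dx": 0, "dy": 0, "dz": -0.16, "claw": 1},
  {"rx": 0, "ry": 0, "rz": 0, "dx": 0, "dy": 0, "dz": -0.2, "claw": 1},
  {"rx": 0, "ry": 0, "rz": 0, "dx": 0, "dy": 0, "dz": -0.2, "claw": 1},
])

```text
clock: 23.5
eef_pos: [509.9, 192.5, 316.5]
eef_rot: [2.922, -0.37, 0.548]
ft_force: [-0.1, -0.8, 0.0]
opening: 85.3
```

```bash
python3 - <<'E'
from h import *
st(); im=save('wrist','w21'); save('side','s21'); save('top','t21')
for c in ['wrist','side','top']:
    for t in ['beaker_1_center','beaker_1','mug_center','spice_jar_center','tall_peg_1']:
        print(c,t,[(np.round(d['at']),round(d['conf'],2)) for d in bot.spot_point(c,t)])
# predicted outlines
def beak(k,d,lean,sag):
    a=tool(lean,-1)[:,2]; return TIPS[k],a
def outl(im,cam,base,ax):
    x=np.cross(ax,[0,1,0]); x/=np.linalg.norm(x); y=np.cross(ax,x)
    for s,r in [(0,31),(142,39.5)]:
        for t in np.arange(0,6.28,.03):
            u=proj(cam,base+ax*s+r*(np.cos(t)*x+np.sin(t)*y)); 
            v,w=int(round(u[1])),int(round(u[0]))
            if 0<=v<400 and 0<=w<640: im[v,w]=(255,0,0)
ims=cv2.imread('pics/s21.png')[:,:,::-1].copy(); im0=im.copy()
for k in (1,2):
    a=tool(22,-1)[:,2]; base=TIPS[k]-5*a+np.array([-4,0,-1])*0
    outl(im,'wrist',base,a); outl(ims,'side',base,a)
cv2.imwrite('pics/c21.png',cv2.resize(np.vstack([im0[20:320],im[20:320]])[:,:,::-1],(640,600)))
cv2.imwrite('pics/d21.png',np.vstack([cv2.resize(cv2.imread('pics/s21.png')[150:280,190:360],None,fx=2.3,fy=2.3,interpolation=2),cv2.resize(ims[150:280,190:360,::-1],None,fx=2.3,fy=2.3,interpolation=0)]))
E
```

```text
t 23.5 grasp [502.1226 192.5855 333.497 ] zdir [ 0.4146 -0.0022 -0.91  ] xdir [0.7957 0.486  0.3614] f [-0.0796 -0.7625  0.0253] open 85.31702851104995 q [ 0.4489  0.0076  1.9635 -0.2567  0.7985  1.6576]
wrist beaker_1_center []
wrist beaker_1 [(array([569., 186., 176.]), 0.56)]
wrist mug_center [(array([417., -23.,  46.]), 0.56), (array([666.,  68.,  10.]), 0.5)]
wrist spice_jar_center []
wrist tall_peg_1 [(array([664.,  67.,  16.]), 0.98), (array([667., 187.,  12.]), 0.9)]
side beaker_1_center [(array([594., 192., 110.]), 0.73)]
side beaker_1 [(array([565.,  68., 177.]), 0.96), (array([562., 187., 175.]), 0.58), (array([672., 191.,  11.]), 0.18)]
side mug_center [(array([418., -27.,  48.]), 0.75)]
side spice_jar_center [(array([ 360., -176.,   53.]), 0.87)]
side tall_peg_1 [(array([671., 192.,  14.]), 0.49)]
top beaker_1_center [(array([590., 192., 115.]), 0.6)]
top beaker_1 [(array([564., 189., 175.]), 0.77), (array([562.,  67., 176.]), 0.57)]
top mug_center [(array([416., -26.,  53.]), 0.95)]
top spice_jar_center [(array([ 363., -179.,   51.]), 0.62)]
top tall_peg_1 [(array([664.,  70.,  12.]), 0.67), (array([669., 188.,   7.]), 0.64), (array([ 363., -178.,   54.]), 0.38)]
```

View pics/c21.png

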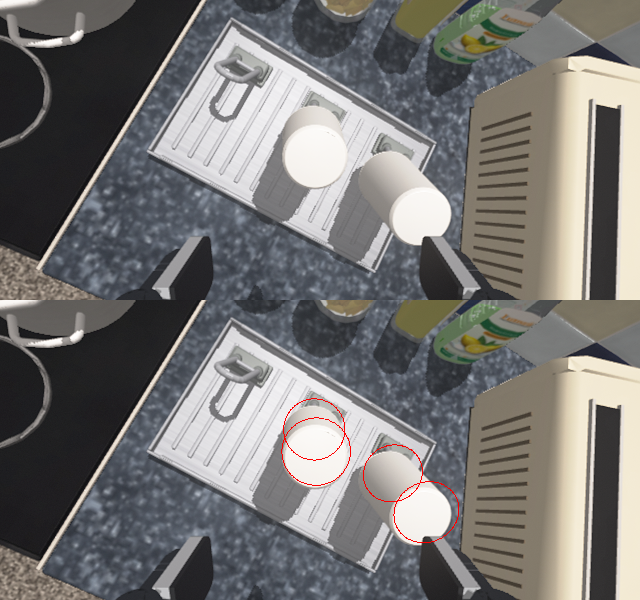

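View pics/d21.png

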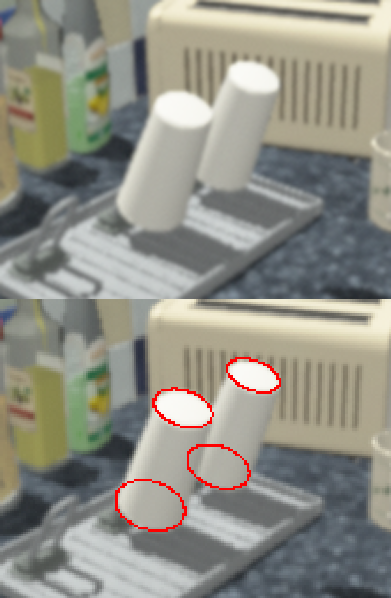

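Both beakers hang at the predicted sag pose with their rims clear of the tray. The mug and jar have not moved. Handing in.

```bash
python3 - <<'E'
from plant import bot
print(bot.hand_in())
E
```

```text
the job is handed in; nothing more can be done
None
```

Both beakers are hanging mouth down on the two tall pegs, one to a peg, and I handed the job in at about 24 s of the 64 s allowed. The hand-in reports no verdict, so the result rests on my own last checks.

- **Placing:** I lowered each beaker along its peg until I felt the tip press on the inside of its base, at about 7–8 N in the peg's direction. I then opened the fingers and backed straight out.
- **Position:** in the last pictures both beakers look settled, with their bases at about (564, 68, 177) and (565, 188, 175) mm, right at the peg tips. The outlines I predicted for the sagged position match the side view. In the wrist view they are a few millimetres off, which is within the calibration error.
- **Lean:** the beaker at y≈190 leans about 24° from vertical, roughly 8° off its peg's 32°. The networks did not report a centre for the beaker at y≈69, so I checked that one only by its base position and the outline match.
- **Tray and bystanders:** both rims look clear of the tray in the side view. The mug and spice jar were measured within a few millimetres of where they started.
- **Disagreement:** between views, the peg tip positions differed by about 3 mm. I took a mean of these for the peg at y≈190, and it stayed well within the slack inside the beaker.

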